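# Rehang the lift-off incubator door

## Robot

A 6-joint arm with a two-finger parallel gripper is mounted at the origin on the work surface. World frame = base frame: x ahead of the robot, y to its left, z up, the work surface at z = 0. Lengths are in m, angles in rad, forces in N, time in s.
With the tool pointing down it reaches from about 0.35 to 0.975 m from the base axis. Payload 4.9 kg.
Tool frame: the origin (TCP) lies at the very end of the fingers, on their centre line; the grasp point (between the pads) lies 19 mm behind it (ctrl.grasp_offset is the distance from the TCP to the grasp point, in m); z points along the fingers, y is the line along which they close (so a half turn about z gives the same grasp; the last joint's range is limited). The gripper opens to 85 mm and grips with 20 to 120 N. Pads are 22 mm wide; open, the fingers measure 114 mm over their backs; the gripper's body (76 mm by 85 mm) begins 54 mm behind the grasp point. The pads swing forward as they close: fully open they stand 13 mm farther back than shut.
Start: joints at [-1.33, 0.053, 1.613, -0, 1.476, -0.119], TCP at [0.22, -0.585, 0.231] pointing down, gripper open.
Joint ranges: [-3.01, 3.01], [-1.01, 2.22], [0.06, 2.58], [-1.02, 4.17], [0.09, 2.62], [-3.14, 3.14]. Speed limits (rad/s): [2.57, 2.57, 3.14, 3.14, 3.14, 3.14].

## Interface

Orientations are given as a rotation vector (axis times angle).
In Python, from station import ctrl, optics gives the robot as it stands.
- The arm moves only by the shell command python3 -m handwheel 'ROWS' [OPENING] [FORCE]. ROWS is JSON, a list of rows, each an object of numbers: "tx", "ty", "tz": the shift along the tool's x, y, z in mm; "roll": the turn about the tool's z in rad. A call has 1 to 12 rows; each row shifts and turns the commanded pose from where the row before left it, along the tool's axes as they then stand; what a row does not reach is not made up. A row lasts 1/12 s, in which the tool goes at most 41.7 mm and 7.16 degrees, less where a joint would pass 70% of its speed; a pose out of reach is approached as far as the arm can. A call with a gripper value outside its range is refused whole. OPENING is the finger opening in mm, from 0 to 85.4, set as the call begins (- or left out, the last holds). The fingers move at their own pace and stop on an object; FORCE is the grip in N (left out, the last holds). Time passes only in rows, so rows that do not move let the fingers close. It gives the time, the measured TCP pose, the force, the opening and the grip force at its end, in the units of the state.
- ctrl.get_obs(): the state, without advancing time (a new reading comes with each control period).
- optics.get_image(name): name is "scene" or "top" or "wrist"; returns (picture, depth): 420x560x3 uint8, red, green, blue; 420x560 float32, m along the optical axis (not along the pixel's ray), 0 where there is no reading.
- optics.camera_params(name): a dict with "mtx" (3x3 intrinsics, pixels), "extrinsics" (4x4, takes a point from camera to world coordinates); the wrist camera has in their place "tool_from_camera" (4x4, takes a point from camera to tool coordinates, whose origin is the TCP and whose axes are the flange's). Camera axes: x right, y down, z forward; pixel columns grow to the right and rows downward; lengths in m; the calibration is good to about 2 mm. A picture is of the moment at which its call begins: read the wrist's pose just before it. camera_params takes no time and is no camera call.
- ctrl.finish_job(): hands the job in; it is judged then, once.
The state is a dict: "t": time; "q": joint angles; "dq": joint speeds; "effort": joint torques, N m; "tool_pos": TCP position; "tool_rot": TCP orientation; "contact_force": force on the tool from outside, world axes, zero at the start; "wrist_torque": the same for the moment, N m; "opening": finger opening in m; "grip_force": force on a finger pad.
Only numpy, scipy, OpenCV 4.12 (cv2) and the standard library are available. Lean on these libraries where they do the work, as an engineer would, in place of code of your own. Each camera call takes 0.05 s, during which the arm holds its last target. There are 200 camera calls.

## Task

The glazed door of the small bench-top incubator has been washed and stands in the drying rack. Lift it out by its top edge, lower both its hinge knuckles together onto the two pintle pins of the incubator until it is fully home before you let go - never force it on or drop it, the glass cracks - then swing it gently shut against the gasket, let go of everything and leave the shelf, the flask and the tip box where they are.

Things in the scene. Friction and masses are not known exactly. Their poses are not given: they have to be found in the camera images.
- incubator: White bench-top incubator, fixed, 240 deep (x) x 290 wide (y) x 250 high mm; origin: centre of its underside. Its front looks to its own -x and lies at x = -120; gasketed door opening at y -72 to 90, gasket 8 proud. The pins stand at the +y side. The door opens towards -x; shut, it has the incubator's yaw, centre at x = -137, y = -1 to 19 (with the pins), underside at z = 30.
- hinge_ref (a point): Pin axis if the hinge strip were at the inner end of its slots, at lower seat height (incubator x -137, y 105, z 65 mm; axes as the incubator's). The strip is clamped further out: both pins stand together 3 to 23 mm from here along +y (not along x) and stay put. Each is upright, dia 8, flat-ended, standing 22 above a fixed barrel of dia 18, whose top is the seat.
- hinge_ref_high (a point): The same for the upper pin, at the height of the upper seat, 110 mm above hinge_ref. Pin tips are 22 mm above the seats, at z = 87 and z = 197 mm. Only the two barrels, the pins and a 3 mm thick strip on the front face are there; the space on the +y side of the pins and in front of them is free.
- door: Loose glazed door, aluminium frame, 16 thick (x) x 190 wide (y) x 200 high mm, 0.4 to 0.75 kg, centre of mass near its middle; origin: centre of its underside, z up, front to its own -x. Top rail 35 high, flat faces: pinch it from above. Steel pull bar 36 off the front face at y = -83, z 75 to 145. Stands in either rack slot. Over 30 N of pressing, or a blow, cracks it.
- knuckle_low (a point): Centre of the lower knuckle's underside: door x 0, y 109, z 35 mm. Each knuckle is an upright octagonal tube, open at both ends, 19 across the outer flats (two flats square to the door's x, two square to its y), bore 10, 26 long.
- knuckle_high (a point): Centre of the upper knuckle's underside: door x 0, y 109, z 145 mm, on the same upright axis. Home, each underside rests on its barrel's top.
- rack: White drying rack, fixed, 170 (x) x 200 (y) mm; origin: centre of its underside. Two slots at x = -45 and +45 run along y; leaves stand on its base at z = 12 between inverted-U wires, 20 mm apart inside, tops at z = 78.
- shelf: Bystander: the incubator's perforated steel shelf, 12 x 150 x 110 high mm, standing in the other rack slot; origin: centre of its underside.
- flask: Bystander: clear culture flask lying flat, 85 x 125 x 36 high mm, with a neck and orange cap reaching to its y = -98; origin: centre of its underside.
- tipbox: Bystander: pipette-tip box, blue with a clear lid, 85 x 120 x 68 high mm; origin: centre of its underside.
Mind the look-alikes: they are no part of the job. Of the things that look like the door, the smaller one is meant.

How it is judged:
By the outcome, as a careful person would: the job done as asked, in the order asked, and still so for the second after the job is handed in, with the robot touching nothing.
It also fails if it takes over 67 s, if anything falls off the work surface, if the arm or the gripper's body presses on something with over 40 N, if the wrist force passes 120 N, or if a joint passes its speed limit or range.

## Working session

There is one attempt and no reset: what is moved stays moved. The work goes in short steps, Python scripts to look and compute and a shell command to move; the robot and the scene stay as the last step left them, time stands still between calls to the robot, and variables do not carry over. Pictures are saved under pics/ and viewed, at most 10 in all, crops included, and the job is handed in when it is done.

```bash
ls; mkdir -p pics; python3 - <<'E'
from station import ctrl, optics
import numpy as np,cv2
o=ctrl.get_obs();print({k:np.round(v,3) for k,v in o.items()},ctrl.grasp_offset)
for n in("scene","top"):
    im,d=optics.get_image(n);np.savez(f"pics/{n}0.npz",im=im,d=d)
    cv2.imwrite(f"pics/{n}0.png",im[:,:,::-1]);p=optics.camera_params(n);print(n,np.round(p["mtx"],1).tolist(),np.round(p["extrinsics"],3).tolist(), (d>0).mean())
print(np.round(optics.camera_params("wrist")["tool_from_camera"],3).tolist())
E
```

```text
pics
{'t': np.float64(0.0), 'q': array([-1.33 ,  0.053,  1.614,  0.   ,  1.476, -0.119]), 'dq': array([-0.001, -0.001,  0.001, -0.   ,  0.   ,  0.001]), 'effort': array([-3.0000e-03, -3.9368e+01, -3.7018e+01, -0.0000e+00,  7.0000e-03,
       -0.0000e+00]), 'tool_pos': array([ 0.22 , -0.584,  0.23 ]), 'tool_rot': array([-3.089, -0.562,  0.   ]), 'contact_force': array([ 0.565, -0.191, -0.401]), 'wrist_torque': array([-0.022, -0.008,  0.029]), 'grip_force': np.float64(0.0), 'opening': np.float64(0.085)} 0.0187
scene [[420.6, 0.0, 282.4], [0.0, 420.6, 209.4], [0.0, 0.0, 1.0]] [[-0.875, 0.343, -0.341, 0.883], [0.483, 0.594, -0.643, 0.71], [-0.018, -0.728, -0.686, 0.835], [0.0, 0.0, 0.0, 1.0]] 0.9960331632653061
top [[518.0, 0.0, 285.7], [0.0, 518.0, 204.3], [0.0, 0.0, 1.0]] [[-0.003, -0.993, 0.118, 0.334], [-1.0, 0.002, -0.006, 0.045], [0.006, -0.118, -0.993, 1.518], [0.0, 0.0, 0.0, 1.0]] 0.9958078231292516
[[-0.001, -0.955, -0.298, 0.076], [1.0, -0.001, 0.0, -0.0], [-0.001, -0.298, 0.955, -0.142], [0.0, 0.0, 0.0, 1.0]]
```

View pics/scene0.png

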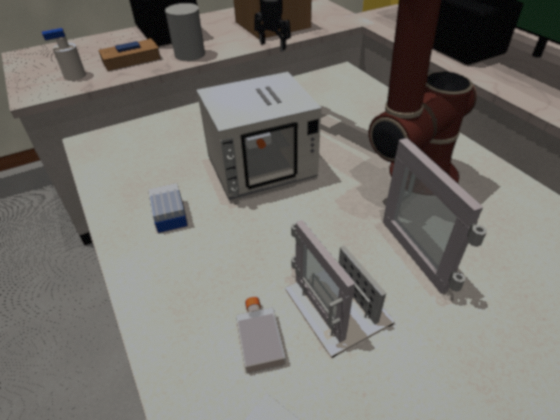

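View pics/top0.png

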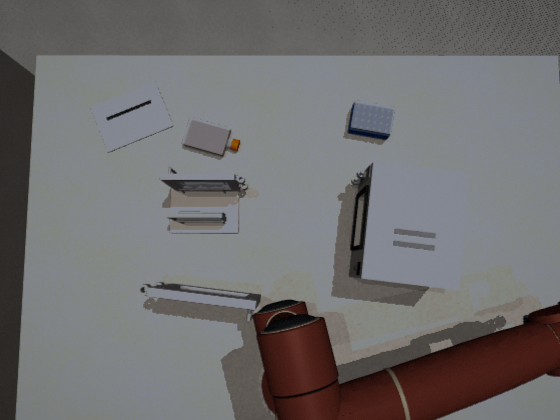

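The doors: the one in the rack (scene ~322,280; top ~205,183) and a larger free-standing one (scene ~432,215; top ~205,297). The rack one fits, being smaller and in a slot beside the shelf. I'll confirm that with a crop and measure it.

```bash
cat > h.py <<'E'
import numpy as np,cv2
from station import ctrl,optics
from scipy.spatial.transform import Rotation as R
def cam(n,o=None):
    p=optics.camera_params(n);K=np.array(p["mtx"])
    if n!="wrist": return K,np.array(p["extrinsics"])
    T=np.eye(4);T[:3,:3]=R.from_rotvec(o["tool_rot"]).as_matrix();T[:3,3]=o["tool_pos"]
    return K,T@np.array(p["tool_from_camera"])
def rays(K,E,uv):
    uv=np.atleast_2d(uv).astype(float);d=np.c_[(uv[:,0]-K[0,2])/K[0,0],(uv[:,1]-K[1,2])/K[1,1],np.ones(len(uv))]
    return E[:3,3],d@E[:3,:3].T
def onplane(K,E,uv,z):
    c,d=rays(K,E,uv);return c+d*((z-c[2])/d[:,2])[:,None]
def cloud(K,E,d):
    v,u=np.mgrid[:d.shape[0],:d.shape[1]];c,r=rays(K,E,np.c_[u.ravel(),v.ravel()])
    P=(c+r*d.ravel()[:,None]).reshape(*d.shape,3);P[d<=0]=np.nan;return P
def tri(obs):
    A=np.zeros((3,3));b=np.zeros(3)
    for K,E,uv in obs:
        c,d=rays(K,E,uv);d=d[0]/np.linalg.norm(d);M=np.eye(3)-np.outer(d,d);A+=M;b+=M@c
    return np.linalg.solve(A,b)
def proj(K,E,p):
    q=np.linalg.inv(E)@np.r_[p,1];q=K@q[:3];return q[:2]/q[2]
E
python3 - <<'E'
from h import *
ims=[]
for n in("scene","top"):
    f=np.load(f"pics/{n}0.npz");im,d=f["im"],f["d"];K,E=cam(n);P=cloud(K,E,d)
    v,u=np.mgrid[:420,:560]
    def rep(name,box,zl,zh):
        m=(u>=box[0])&(u<box[2])&(v>=box[1])&(v<box[3])&(P[...,2]>zl)&(P[...,2]<zh)
        q=P[m]
        if len(q)<10: print(n,name,len(q));return
        r=cv2.minAreaRect(q[:,:2].astype(np.float32)*1000)
        l=cv2.fitLine(q[:,:2].astype(np.float32),cv2.DIST_HUBER,0,.001,.001).ravel()
        print(n,name,len(q),"z",np.round(np.nanpercentile(q[:,2],[5,50,95]),3),"rect",np.round(r[0],1),np.round(r[1],1),round(r[2],1),"yaw",round(np.degrees(np.arctan2(l[1],l[0])),1))
    b={"scene":[(280,215,360,345),(385,135,480,290),(195,75,330,200)],"top":[(155,165,250,196),(135,275,262,320),(345,155,470,292)]}[n]
    rep("door_top",b[0],.195,.225);rep("big_top",b[1],.2,.4);rep("inc_top",b[2],.235,.265)
    c=b[0]; 
    ims.append(cv2.resize(im[c[1]-15:c[3]+15,c[0]-15:c[2]+15],None,fx=3,fy=3,interpolation=cv2.INTER_CUBIC))
f=np.load("pics/top0.npz")["im"];ims.append(cv2.resize(f[150:210,335:395],None,fx=4,fy=4,interpolation=cv2.INTER_CUBIC))
H=np.zeros((480,800,3),np.uint8);a,b,c=ims
H[:min(480,a.shape[0]),:a.shape[1]]=a[:480];x=a.shape[1]+5
H[:b.shape[0],x:x+b.shape[1]]=b[:,:800-x];H[200:440,x:x+240]=c
cv2.imwrite("pics/crop1.png",H[:,:,::-1])
E
```

```text
scene door_top 929 z [0.198 0.211 0.213] rect [560.5 267. ] [191.4  18. ] 89.8 yaw -89.5
scene big_top 3891 z [0.205 0.248 0.274] rect [246.7 204.2] [378.5 148.3] 59.4 yaw 82.0
scene inc_top 4806 z [0.242 0.249 0.251] rect [ 432.6 -278.9] [248.9 292.6] 83.4 yaw -32.0
top door_top 528 z [0.204 0.211 0.216] rect [561.2 264.5] [189.7  16.7] 89.8 yaw 89.7
top big_top 1406 z [0.22  0.272 0.277] rect [245.8 248. ] [310.4  52.8] 82.3 yaw 80.6
top inc_top 11516 z [0.245 0.249 0.254] rect [ 434.6 -281.2] [242.5 291.9] 83.0 yaw 9.6
```

View pics/crop1.png

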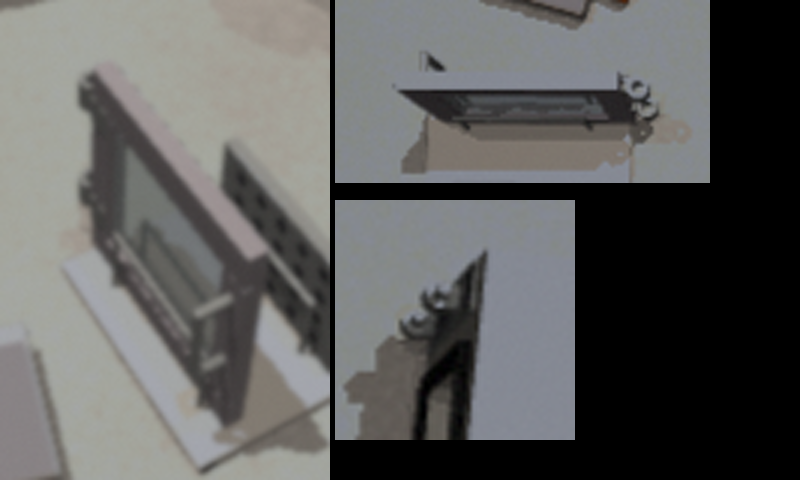

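The crop confirms the rack leaf as the door: 190 x 16 mm top, z ≈ 0.211, knuckles at world -y and pull bar on the +x side. The big one has a top near z 0.27. The pins are at top (360,174) and (355,180), and the incubator's yaw is about -97°. I'll move the wrist camera above the pins first.

```bash
python3 -c "
from h import *
K,E=cam('top');print(onplane(K,E,[(360,174)],.197),onplane(K,E,[(355,180.5)],.087))"
python3 -m handwheel '[{"tz":-40},{"tz":-40},{"tz":-40},{"tz":-10,"tx":30,"ty":-20},{"tx":33,"ty":-22},{"tx":33,"ty":-22},{"tx":33,"ty":-22},{"tx":33,"ty":-22},{"tx":33,"ty":-22},{"tx":33,"ty":-22},{"tx":33,"ty":-22},{"tx":33,"ty":-22}]'
python3 -m handwheel '[{"tx":33,"ty":-22},{"tx":33,"ty":-22},{"tx":33,"ty":-22},{"tx":33,"ty":-22},{"tx":33,"ty":-22},{"tx":30,"ty":-22,"roll":0},{"roll":-0.12},{"roll":-0.12},{"roll":-0.12},{"roll":-0.12},{"roll":-0.12},{"roll":-0.12}]'
python3 -m handwheel '[{"roll":-0.12},{"roll":-0.12},{"roll":-0.12},{"roll":-0.12},{"roll":-0.12},{"roll":-0.12},{"roll":-0.12},{"roll":-0.12},{"roll":-0.12},{"roll":-0.12},{"roll":-0.12},{"roll":-0.12}]'
python3 -m handwheel '[{"roll":-0.12},{"roll":-0.12},{"roll":-0.12},{"roll":-0.12},{"roll":-0.12},{"roll":-0.12},{"roll":-0.12},{"roll":-0.12},{"roll":-0.12},{"roll":-0.12},{"roll":-0.12},{"roll":-0.12}]'
python3 -c "
from h import *
o=ctrl.get_obs();print(o['t'],o['q'].round(3),o['tool_pos'],R.from_rotvec(o['tool_rot']).as_matrix().round(3).tolist())"
```

```text
[[ 0.57046125 -0.15539044  0.197     ]] [[ 0.57168988 -0.15769295  0.087     ]]
0.1 [-1.33   0.053  1.614  0.     1.476 -0.119] [ 0.21993981 -0.58442886  0.23020366] [[0.936, 0.352, -0.0], [0.352, -0.936, 0.002], [0.0, -0.002, -1.0]]$[0]: bad value
$[0]: bad value
$[0]: bad value
$[0]: bad value
```

```bash
python3 -m handwheel '[{"tx":0,"ty":0,"tz":-40,"roll":0}]'; python3 -m handwheel '[{"tx":0.0,"ty":0.0,"tz":-40.0,"roll":0.0}]'; python3 -m handwheel --help | head -30
```

```text
t: 0.18
tool_pos: [0.2188, -0.5801, 0.2601]
tool_rot: [-3.072, -0.558, 0.002]
contact_force: [-0.6, 0.8, -1.2]
opening: 0.0851
grip_force: 0.0
t: 0.27
tool_pos: [0.2195, -0.5827, 0.3069]
tool_rot: [-3.081, -0.56, 0.001]
contact_force: [0.5, -0.8, 0.7]
opening: 0.0851
grip_force: 0.0invalid input: not JSON, or not a number
```

```bash
python3 -m handwheel '[{"tx":0,"ty":0,"tz":-40,"roll":0},{"tx":30,"ty":-20,"tz":-10,"roll":0},{"tx":33,"ty":-22,"tz":0,"roll":0},{"tx":33,"ty":-22,"tz":0,"roll":0},{"tx":33,"ty":-22,"tz":0,"roll":0},{"tx":33,"ty":-22,"tz":0,"roll":0},{"tx":33,"ty":-22,"tz":0,"roll":0},{"tx":33,"ty":-22,"tz":0,"roll":0},{"tx":33,"ty":-22,"tz":0,"roll":0},{"tx":33,"ty":-22,"tz":0,"roll":0},{"tx":33,"ty":-22,"tz":0,"roll":0},{"tx":33,"ty":-22,"tz":0,"roll":0}]'
python3 -m handwheel '[{"tx":33,"ty":-22,"tz":0,"roll":0},{"tx":33,"ty":-22,"tz":0,"roll":0},{"tx":33,"ty":-22,"tz":0,"roll":0},{"tx":30,"ty":-22,"tz":0,"roll":0},{"tx":0,"ty":0,"tz":0,"roll":-0.12},{"tx":0,"ty":0,"tz":0,"roll":-0.12},{"tx":0,"ty":0,"tz":0,"roll":-0.12},{"tx":0,"ty":0,"tz":0,"roll":-0.12},{"tx":0,"ty":0,"tz":0,"roll":-0.12},{"tx":0,"ty":0,"tz":0,"roll":-0.12},{"tx":0,"ty":0,"tz":0,"roll":-0.12},{"tx":0,"ty":0,"tz":0,"roll":-0.12}]'
python3 -m handwheel '[{"tx":0,"ty":0,"tz":0,"roll":-0.12},{"tx":0,"ty":0,"tz":0,"roll":-0.12},{"tx":0,"ty":0,"tz":0,"roll":-0.12},{"tx":0,"ty":0,"tz":0,"roll":-0.12},{"tx":0,"ty":0,"tz":0,"roll":-0.12},{"tx":0,"ty":0,"tz":0,"roll":-0.12},{"tx":0,"ty":0,"tz":0,"roll":-0.12},{"tx":0,"ty":0,"tz":0,"roll":-0.12},{"tx":0,"ty":0,"tz":0,"roll":-0.12},{"tx":0,"ty":0,"tz":0,"roll":-0.12},{"tx":0,"ty":0,"tz":0,"roll":-0.12},{"tx":0,"ty":0,"tz":0,"roll":-0.12}]'
python3 -m handwheel '[{"tx":0,"ty":0,"tz":0,"roll":-0.12},{"tx":0,"ty":0,"tz":0,"roll":-0.12},{"tx":0,"ty":0,"tz":0,"roll":-0.12},{"tx":0,"ty":0,"tz":0,"roll":-0.12},{"tx":0,"ty":0,"tz":0,"roll":-0.12},{"tx":0,"ty":0,"tz":0,"roll":-0.12},{"tx":0,"ty":0,"tz":0,"roll":-0.12},{"tx":0,"ty":0,"tz":0,"roll":-0.12},{"tx":0,"ty":0,"tz":0,"roll":-0.12},{"tx":0,"ty":0,"tz":0,"roll":-0.12},{"tx":0,"ty":0,"tz":0,"roll":-0.12},{"tx":0,"ty":0,"tz":0,"roll":-0.12}]'
python3 -m handwheel '[{"tx":0,"ty":0,"tz":0,"roll":-0.12},{"tx":0,"ty":0,"tz":0,"roll":-0.09},{"tx":0,"ty":0,"tz":0,"roll":0}]'
python3 - <<'E'
from h import *
o=ctrl.get_obs();print(o['t'],o['q'].round(3),o['tool_pos'],R.from_rotvec(o['tool_rot']).as_matrix().round(3).tolist())
im,d=optics.get_image("wrist");np.savez("pics/w1.npz",im=im,d=d,p=o['tool_pos'],r=o['tool_rot'])
cv2.imwrite("pics/w1.png",im[:,:,::-1])
K,E=cam("wrist",o);print(K.round(1).tolist(),proj(K,E,[.571,-.157,.197]),proj(K,E,[.571,-.157,.087]))
E
```

```text
t: 1.27
tool_pos: [0.4731, -0.2317, 0.3609]
tool_rot: [-3.091, -0.562, 0.0]
contact_force: [0.4, -1.1, -0.0]
opening: 0.0852
grip_force: 0.0
t: 2.27
tool_pos: [0.5621, -0.1057, 0.3606]
tool_rot: [-2.476, -1.933, 0.001]
contact_force: [0.2, 0.0, -0.4]
opening: 0.0853
grip_force: 0.0
t: 3.27
tool_pos: [0.562, -0.1057, 0.3606]
tool_rot: [-0.587, -3.085, -0.0]
contact_force: [-0.4, 0.1, 0.2]
opening: 0.0856
grip_force: 0.0
t: 4.27
tool_pos: [0.562, -0.1057, 0.3606]
tool_rot: [1.593, -2.707, -0.001]
contact_force: [0.1, -0.4, -0.3]
opening: 0.0855
grip_force: 0.0
t: 4.52
tool_pos: [0.5639, -0.0998, 0.3606]
tool_rot: [1.848, -2.537, 0.001]
contact_force: [0.2, -0.9, 0.4]
opening: 0.0856
grip_force: 0.0
4.5167 [-3.040e-01 -1.150e-01  1.565e+00 -3.000e-03  1.693e+00 -3.134e+00] [ 0.56390399 -0.09977911  0.36060583] [[-0.307, -0.952, -0.002], [-0.952, 0.307, -0.002], [0.003, 0.001, -1.0]]
[[297.8, 0.0, 280.3], [0.0, 297.8, 205.7], [0.0, 0.0, 1.0]] [256.22185471 137.82504872] [262.43772653 131.6235719 ]
```

View pics/w1.png

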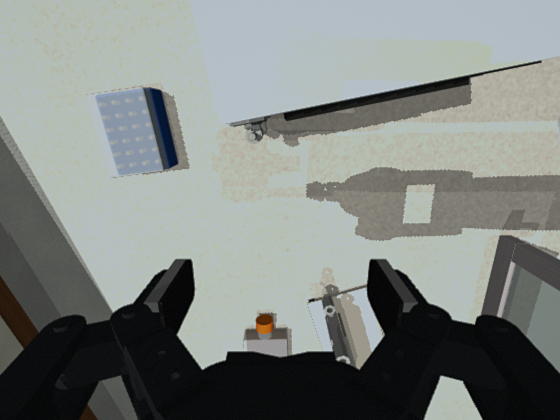

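The view shows the pins at about (254,131) just in front of the incubator's corner. The last joint is at its limit here, so I'll hang the door at yaw ≈ 157°, which is about 106° open. Next I'll go to the hover pose for the fit and measure the pins from there.

```bash
python3 -m handwheel '[{"tx":0,"ty":0,"tz":0,"roll":0.1},{"tx":-20,"ty":-10,"tz":30,"roll":0},{"tx":-20,"ty":-10,"tz":30,"roll":0},{"tx":-20,"ty":-9,"tz":30,"roll":0},{"tx":0,"ty":0,"tz":20,"roll":0},{"tx":0,"ty":0,"tz":0,"roll":0},{"tx":0,"ty":0,"tz":0,"roll":0}]'
python3 - <<'E'
from h import *
o=ctrl.get_obs();M=R.from_rotvec(o['tool_rot']).as_matrix();print(o['t'],o['q'].round(3),o['tool_pos'],np.degrees(np.arctan2(M[1,1],M[0,1])))
im,d=optics.get_image("wrist");np.savez("pics/w2.npz",im=im,d=d,p=o['tool_pos'],r=o['tool_rot'])
K,E=cam("wrist",o);a=proj(K,E,[.571,-.157,.197]);print(a,proj(K,E,[.571,-.157,.087]))
x,y=np.round(a).astype(int);x0,y0=x-40,max(0,y-40);print(x0,y0)
A=cv2.resize(im[y0:y0+70,x0:x0+80],None,fx=5,fy=5,interpolation=cv2.INTER_CUBIC)
w=np.load("pics/w1.npz")["im"];B=cv2.resize(w[100:170,215:295],None,fx=5,fy=5,interpolation=cv2.INTER_CUBIC)
cv2.imwrite("pics/pins.png",np.hstack([A,B])[:,:,::-1])
E
```

```text
t: 5.15
tool_pos: [0.6136, -0.0572, 0.2495]
tool_rot: [1.718, -2.624, -0.001]
contact_force: [1.7, -0.7, 0.2]
opening: 0.0854
grip_force: 0.0
5.15 [-0.212  0.025  1.611 -0.003  1.509 -2.942] [ 0.6135915  -0.05721809  0.24946581] 156.42811898459286
[278.80970975  55.3816603 ] [279.06504305  77.37312175]
239 15
```

View pics/pins.png

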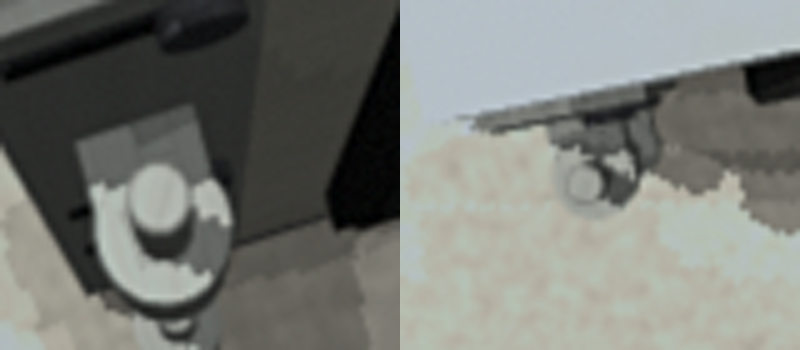

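The upper pin's flat end is at w2 (270.8,53.4) and w1 (252.0,136.0). I'll triangulate it, then go to the door.

```bash
python3 - <<'E'
from h import *
obs=[]
for n,uv in(("w1",(252.,136.)),("w2",(270.8,53.4))):
    f=np.load(f"pics/{n}.npz");K,E=cam("wrist",{"tool_pos":f["p"],"tool_rot":f["r"]});obs.append((K,E,uv));print(onplane(K,E,[uv],.197))
    d=f["d"];u,v=map(round,uv);print(cloud(K,E,d)[v,u])
print("tri",tri(obs))
# incubator y axis consistency: pin offset from hinge_ref
c=np.array([.4335,-.280]);a=np.radians(-97);Rz=np.array([[np.cos(a),-np.sin(a)],[np.sin(a),np.cos(a)]])
print("pin in incubator",(Rz.T@(onplane(K,E,[uv],.197)[0,:2]-c)).round(4))
E
```

```text
[[ 0.57442121 -0.15996696  0.197     ]]
[ 0.57444251 -0.15995967  0.1968047 ]
[[ 0.57492324 -0.15987366  0.197     ]]
[ 0.5747649  -0.15988425  0.19779339]
tri [ 0.57471774 -0.16001613  0.19556582]
pin in incubator [-0.1365  0.1257]
```

Pin axis: (0.5748, -0.1599), tip at z 0.197. In the incubator's frame that is x -136.5 and y 125.7, so it is consistent. Now I'll move above the door.

```bash
python3 -m handwheel '[{"tx":0,"ty":0,"tz":-35,"roll":0},{"tx":-15,"ty":10,"tz":-25,"roll":0},{"tx":-31,"ty":20,"tz":0,"roll":0},{"tx":-31,"ty":20,"tz":0,"roll":0},{"tx":-31,"ty":20,"tz":0,"roll":0},{"tx":-31,"ty":20,"tz":0,"roll":0},{"tx":-31,"ty":20,"tz":0,"roll":0},{"tx":-31,"ty":20,"tz":0,"roll":0},{"tx":-31,"ty":20,"tz":0,"roll":0},{"tx":-31,"ty":20,"tz":0,"roll":0},{"tx":-12,"ty":7,"tz":0,"roll":0},{"tx":0,"ty":0,"tz":0,"roll":-0.1}]'
python3 -m handwheel '[{"tx":0,"ty":0,"tz":0,"roll":-0.1},{"tx":0,"ty":0,"tz":0,"roll":-0.1},{"tx":0,"ty":0,"tz":0,"roll":-0.11},{"tx":0,"ty":0,"tz":20,"roll":0},{"tx":0,"ty":0,"tz":0,"roll":0},{"tx":0,"ty":0,"tz":0,"roll":0}]' 60
python3 - <<'E'
from h import *
o=ctrl.get_obs();M=R.from_rotvec(o['tool_rot']).as_matrix();print(o['t'],o['q'].round(3),o['tool_pos'],np.degrees(np.arctan2(M[1,1],M[0,1])))
im,d=optics.get_image("wrist");np.savez("pics/w3.npz",im=im,d=d,p=o['tool_pos'],r=o['tool_rot'])
K,E=cam("wrist",o);P=cloud(K,E,d)
m=(abs(P[...,2]-.212)<.004)&(abs(P[...,0]-.561)<.02);q=P[m];print(m.sum(),np.median(q[:,2]))
r=cv2.minAreaRect(q[:,:2].astype(np.float32)*1000);print(r)
# edges in image -> rays on plane
cs=cv2.findContours(m.astype(np.uint8),0,1)[0];c=max(cs,key=cv2.contourArea);b=cv2.boxPoints(cv2.minAreaRect(c));print(b.round(1).tolist());print(onplane(K,E,b,.212).round(4).tolist())
H=cv2.resize(im,(784,588),interpolation=cv2.INTER_CUBIC)
cv2.imwrite("pics/w3.png",H[:,:,::-1]);print(proj(K,E,[.561,.1565,.183]))
E
```

```text
t: 6.2
tool_pos: [0.5623, 0.2685, 0.3135]
tool_rot: [-1.855, 2.533, -0.004]
contact_force: [0.1, -0.8, -0.1]
opening: 0.0855
grip_force: 0.0
t: 6.7
tool_pos: [0.5625, 0.2648, 0.2909]
tool_rot: [2.216, -2.223, 0.003]
contact_force: [-0.8, -0.1, -0.6]
opening: 0.0602
grip_force: 0.0
6.7 [ 0.322  0.018  1.55  -0.003  1.575 -2.817] [0.56247886 0.26483418 0.29093465] 179.8225300204564
4732 0.21173002553456144
((559.9248657226562, 265.48162841796875), (189.17930603027344, 15.923683166503906), 89.49495697021484)
[[274.0, 86.0], [296.0, 86.0], [296.0, 316.0], [274.0, 316.0]]
[[0.5668, 0.171, 0.212], [0.5515, 0.1711, 0.212], [0.5493, 0.3593, 0.212], [0.5687, 0.3592, 0.212]]
[282.05632822  69.17934517]
```

View pics/w3.png

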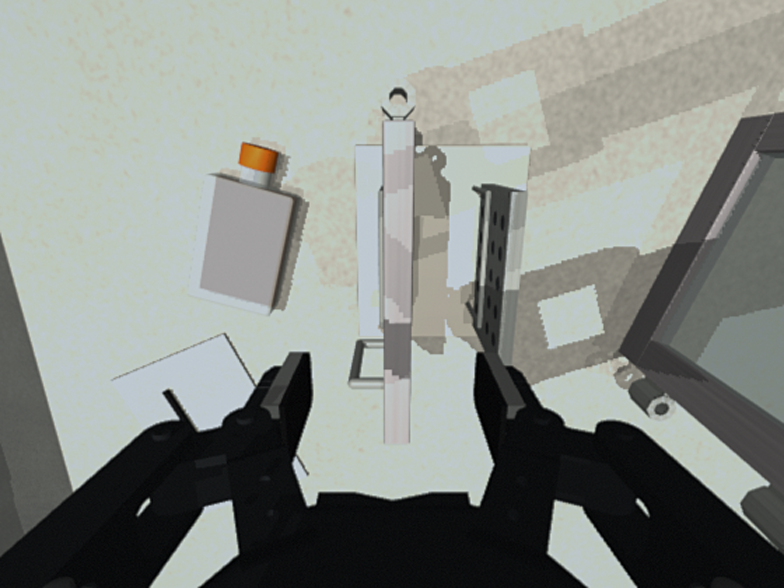

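The view shows the door rail from (384,120) to (410,443), the upper knuckle bore at (398,98), the pull bar on the left, the shelf in the other slot and the big door on the right. Everything agrees with the earlier numbers, so I'll descend and pinch.

```bash
python3 -m handwheel '[{"tx":-0.7,"ty":2.5,"tz":0,"roll":0},{"tx":0,"ty":0,"tz":25,"roll":0},{"tx":0,"ty":0,"tz":25,"roll":0},{"tx":0,"ty":0,"tz":25,"roll":0},{"tx":0,"ty":0,"tz":20,"roll":0},{"tx":0,"ty":0,"tz":17,"roll":0},{"tx":0,"ty":0,"tz":0,"roll":0},{"tx":0,"ty":0,"tz":0,"roll":0}]'
python3 -m handwheel '[{"tx":0,"ty":0,"tz":0,"roll":0},{"tx":0,"ty":0,"tz":0,"roll":0},{"tx":0,"ty":0,"tz":0,"roll":0},{"tx":0,"ty":0,"tz":0,"roll":0},{"tx":0,"ty":0,"tz":0,"roll":0},{"tx":0,"ty":0,"tz":0,"roll":0},{"tx":0,"ty":0,"tz":0,"roll":0},{"tx":0,"ty":0,"tz":0,"roll":0}]' 10 28
```

```text
t: 7.42
tool_pos: [0.5596, 0.266, 0.1783]
tool_rot: [2.217, -2.221, 0.002]
contact_force: [0.9, -0.3, 0.3]
opening: 0.0599
grip_force: 0.0
t: 8.08
tool_pos: [0.5605, 0.2663, 0.1801]
tool_rot: [2.219, -2.223, 0.004]
contact_force: [-0.2, -0.6, 5.4]
opening: 0.0158
grip_force: 29.0
```

```bash
python3 -m handwheel '[{"tx":0,"ty":0,"tz":-3,"roll":0},{"tx":0,"ty":0,"tz":-4,"roll":0},{"tx":0,"ty":0,"tz":-6,"roll":0},{"tx":0,"ty":0,"tz":-8,"roll":0},{"tx":0,"ty":0,"tz":-8,"roll":0},{"tx":0,"ty":0,"tz":-4,"roll":0},{"tx":0,"ty":0,"tz":0,"roll":0},{"tx":0,"ty":0,"tz":0,"roll":0},{"tx":0,"ty":0,"tz":0,"roll":0}]'
cat > look.py <<'E'
from h import *
import sys
n=sys.argv[1]
o=ctrl.get_obs();M=R.from_rotvec(o['tool_rot']).as_matrix();print(o['t'],o['q'].round(3),o['tool_pos'].round(4),"psi",np.degrees(np.arctan2(M[1,1],M[0,1])).round(2),o['contact_force'].round(1),o['wrist_torque'].round(2))
im,d=optics.get_image("wrist");np.savez(f"pics/{n}.npz",im=im,d=d,p=o['tool_pos'],r=o['tool_rot'])
K,E=cam("wrist",o);P=cloud(K,E,d)
Q=(P-o['tool_pos'])@M  # tool frame
m=(abs(Q[...,1])<.012)&(Q[...,2]<0)&(Q[...,2]>-.045)&(abs(Q[...,0])<.15)
v,u=np.nonzero(m&(np.mgrid[:420,:560][0]<300))
t=Q[v,u];top=t[t[:,0]<.09];print("top rail tool-z med",np.median(top[:,2]).round(4),"slope z/x",np.polyfit(top[:,0],top[:,2],1).round(4),"y centre/slope",np.polyfit(top[:,0],top[:,1],1).round(4),"x end",top[:,0].max().round(4))
k=(Q[...,0]>.09)&(Q[...,0]<.13)&(abs(Q[...,1])<.02)&(Q[...,2]<.02)
q=Q[k];print("knuckle top pts",len(q),np.median(q[:,2]).round(4) if len(q) else 0, q[:,:2].min(0).round(4),q[:,:2].max(0).round(4))
E
python3 look.py w4
```

```text
t: 8.83
tool_pos: [0.5594, 0.2661, 0.2108]
tool_rot: [2.217, -2.221, 0.001]
contact_force: [0.3, -0.2, -7.1]
opening: 0.0155
grip_force: 27.6
8.8333 [ 3.250e-01  5.500e-02  1.645e+00 -2.000e-03  1.445e+00 -2.815e+00] [0.5594 0.2661 0.2108] psi 179.9 [ 0.3 -0.2 -7.1] [ 0.05 -0.02 -0.01]
top rail tool-z med -0.0316 slope z/x [-0.0049 -0.0312] y centre/slope [-0.0004 -0.0001] x end 0.09
knuckle top pts 2695 -0.0027 [ 0.09   -0.0093] [0.1195 0.0097]
```

The door hangs at 7.1 N, level and not slipping. I'll raise it, turn to yaw ≈ 157° and carry it to the hover.

```bash
python3 -m handwheel '[{"tx":0,"ty":0,"tz":-8,"roll":0},{"tx":0,"ty":0,"tz":-14,"roll":0},{"tx":0,"ty":0,"tz":-16,"roll":0},{"tx":0,"ty":0,"tz":-14,"roll":0},{"tx":0,"ty":0,"tz":-8,"roll":0.03},{"tx":0,"ty":0,"tz":0,"roll":0.06},{"tx":0,"ty":0,"tz":0,"roll":0.07},{"tx":0,"ty":0,"tz":0,"roll":0.07},{"tx":0,"ty":0,"tz":0,"roll":0.07},{"tx":0,"ty":0,"tz":0,"roll":0.06},{"tx":0,"ty":0,"tz":0,"roll":0.035},{"tx":0,"ty":0,"tz":0,"roll":0}]'
python3 -m handwheel '[{"tx":6,"ty":-4,"tz":0,"roll":0},{"tx":11,"ty":-7,"tz":0,"roll":0},{"tx":16,"ty":-10,"tz":0,"roll":0},{"tx":20,"ty":-13,"tz":0,"roll":0},{"tx":22,"ty":-14,"tz":0,"roll":0},{"tx":22,"ty":-14,"tz":0,"roll":0},{"tx":22,"ty":-14,"tz":0,"roll":0},{"tx":22,"ty":-14,"tz":0,"roll":0},{"tx":22,"ty":-14,"tz":0,"roll":0},{"tx":22,"ty":-14,"tz":0,"roll":0},{"tx":20,"ty":-13,"tz":0,"roll":0},{"tx":16,"ty":-11,"tz":0,"roll":0}]'
python3 -m handwheel '[{"tx":12,"ty":-9,"tz":0,"roll":0},{"tx":9,"ty":-8,"tz":0,"roll":0},{"tx":6,"ty":-4,"tz":0,"roll":0},{"tx":3,"ty":-2,"tz":0,"roll":0},{"tx":0,"ty":0,"tz":0,"roll":0},{"tx":0,"ty":0,"tz":0,"roll":0},{"tx":0,"ty":0,"tz":0,"roll":0}]'
python3 look.py w5
```

```text
t: 9.88
tool_pos: [0.56, 0.2665, 0.2729]
tool_rot: [1.739, -2.615, 0.003]
contact_force: [-0.1, 0.3, -7.5]
opening: 0.0155
grip_force: 28.0
t: 10.88
tool_pos: [0.6053, 0.0043, 0.2724]
tool_rot: [1.737, -2.614, 0.005]
contact_force: [0.6, 1.2, -7.2]
opening: 0.0156
grip_force: 28.0
t: 11.47
tool_pos: [0.6149, -0.028, 0.272]
tool_rot: [1.741, -2.613, 0.002]
contact_force: [0.6, 0.4, -6.8]
opening: 0.0154
grip_force: 28.0
11.4667 [-0.165  0.01   1.589 -0.003  1.543 -2.911] [ 0.6149 -0.028   0.272 ] psi 157.34 [ 0.6  0.4 -6.8] [ 0.04  0.04 -0.  ]
top rail tool-z med -0.0316 slope z/x [-0.0051 -0.0312] y centre/slope [ 0.0001 -0.    ] x end 0.09
knuckle top pts 2691 -0.0027 [ 0.09   -0.0094] [0.1197 0.0096]
```

```bash
cat > bore.py <<'E'
from h import *
import sys
n=sys.argv[1];f=np.load(f"pics/{n}.npz");o={"tool_pos":f["p"],"tool_rot":f["r"]};M=R.from_rotvec(o["tool_rot"]).as_matrix()
K,E=cam("wrist",o);Q=(cloud(K,E,f["d"])-o["tool_pos"])@M
ring=(abs(Q[...,2]+.0027)<.0025)&(Q[...,0]>.095)&(Q[...,0]<.125)&(abs(Q[...,1])<.015)
cs,h=cv2.findContours(ring.astype(np.uint8),cv2.RETR_CCOMP,cv2.CHAIN_APPROX_NONE)
T=np.linalg.inv(np.vstack([np.c_[M,o["tool_pos"]],[0,0,0,1]]))@E
b=None
for c,hh in zip(cs,h[0]):
    if len(c)<12: continue
    e=cv2.fitEllipse(c);t=onplane(K,T,[e[0]],-.0027)[0]
    print("hole" if hh[3]>=0 else "outer",len(c),np.round(e[0],2),np.round(e[1],1),"tool",t.round(4))
    if hh[3]>=0:b=t
pin=np.array([.5748,-.1599,.197]);print("pin in tool mm",(M.T@(pin-o["tool_pos"])*1000).round(1), "px",proj(K,E,pin))
x,y=200,0
A=cv2.resize(f["im"][0:110,210:350],None,fx=5,fy=5,interpolation=cv2.INTER_CUBIC);cv2.imwrite(f"pics/{n}c.png",A[:,:,::-1])
E
python3 bore.py w5
```

```text
outer 142 [280.72  25.94] [46.7 51.4] tool [ 1.1e-01  1.0e-04 -2.7e-03]
hole 80 [280.61  27.43] [25.3 27.6] tool [ 0.1095  0.     -0.0027]
pin in tool mm [137.  -13.8  75.4] px [258.86768531  12.10816169]
```

```bash
python3 -m handwheel '[{"tx":4,"ty":-2,"tz":0,"roll":0},{"tx":7,"ty":-4,"tz":0,"roll":0},{"tx":7,"ty":-4,"tz":0,"roll":0},{"tx":6,"ty":-2.5,"tz":0,"roll":0},{"tx":3,"ty":-1.3,"tz":8,"roll":0},{"tx":0,"ty":0,"tz":12,"roll":0},{"tx":0,"ty":0,"tz":12,"roll":0},{"tx":0,"ty":0,"tz":6,"roll":0},{"tx":0,"ty":0,"tz":0,"roll":0},{"tx":0,"ty":0,"tz":0,"roll":0},{"tx":0,"ty":0,"tz":0,"roll":0}]'
python3 look.py w6; python3 bore.py w6
```

```text
t: 12.43
tool_pos: [0.6174, -0.0592, 0.2342]
tool_rot: [1.739, -2.614, 0.003]
contact_force: [-0.1, -0.6, -6.9]
opening: 0.0152
grip_force: 27.9
12.4333 [-0.214  0.04   1.621 -0.003  1.48  -2.959] [ 0.6174 -0.0592  0.2342] psi 157.28 [-0.1 -0.6 -6.9] [ 0.01 -0.02  0.05]
top rail tool-z med -0.0269 slope z/x [ 0.087  -0.0311] y centre/slope [-0.0003 -0.    ] x end 0.09
knuckle top pts 2863 0.0078 [ 0.09   -0.0199] [0.1263 0.0115]Traceback (most recent call last):
  File "bore.py", line 9, in <module>
    for c,hh in zip(cs,h[0]):
                       ~^^^
TypeError: 'NoneType' object is not subscriptable
```

```bash
python3 - <<'E'
from h import *
f=np.load("pics/w6.npz");A=cv2.resize(f["im"][0:140,190:370],None,fx=4,fy=4,interpolation=cv2.INTER_CUBIC);cv2.imwrite("pics/w6c.png",A[:,:,::-1])
M=R.from_rotvec(f["r"]).as_matrix();K,E=cam("wrist",{"tool_pos":f["p"],"tool_rot":f["r"]});Q=(cloud(K,E,f["d"])-f["p"])@M
for v in range(4,90,6):print(v,(Q[v,272:296:4]*1000).round(0).astype(int).tolist())
E
```

```text
4 [[123, -4, 14], [123, -2, 13], [123, 0, 14], [123, 2, 16], [124, 3, 17], [124, 5, 17]]
10 [[122, -4, 18], [122, -2, 20], [123, 0, 21], [122, 2, 20], [122, 3, 18], [122, 5, 18]]
16 [[122, -4, 28], [123, -2, 32], [123, 0, 33], [121, 2, 24], [121, 4, 25], [121, 6, 26]]
22 [[114, -4, 8], [115, -2, 10], [114, 0, 8], [114, 2, 8], [114, 3, 9], [114, 5, 8]]
28 [[112, -4, 7], [112, -2, 8], [112, 0, 9], [112, 2, 7], [112, 3, 8], [112, 5, 8]]
34 [[110, -4, 11], [112, -2, 17], [111, 0, 17], [111, 2, 17], [110, 3, 11], [109, 5, 7]]
40 [[109, -4, 19], [110, -2, 23], [111, 0, 25], [111, 2, 25], [109, 4, 19], [107, 5, 7]]
46 [[108, -4, 26], [110, -2, 33], [110, 0, 38], [110, 2, 38], [108, 4, 27], [104, 5, 7]]
52 [[102, -4, 6], [102, -2, 8], [102, 0, 7], [102, 2, 7], [102, 3, 6], [102, 5, 7]]
58 [[95, -3, -23], [95, -2, -22], [95, 0, -22], [95, 1, -22], [95, 3, -23], [95, 4, -23]]
64 [[93, -3, -22], [93, -2, -23], [93, 0, -22], [93, 1, -23], [93, 3, -23], [93, 4, -23]]
70 [[91, -3, -22], [91, -2, -23], [91, 0, -23], [91, 1, -23], [91, 3, -23], [91, 4, -23]]
76 [[89, -3, -24], [89, -2, -24], [89, 0, -24], [89, 1, -24], [89, 3, -24], [89, 4, -23]]
82 [[87, -3, -23], [87, -2, -23], [87, 0, -24], [87, 1, -23], [87, 3, -23], [86, 4, -24]]
88 [[84, -3, -24], [85, -2, -23], [84, 0, -23], [84, 1, -24], [84, 3, -24], [85, 4, -22]]
```

View pics/w6c.png

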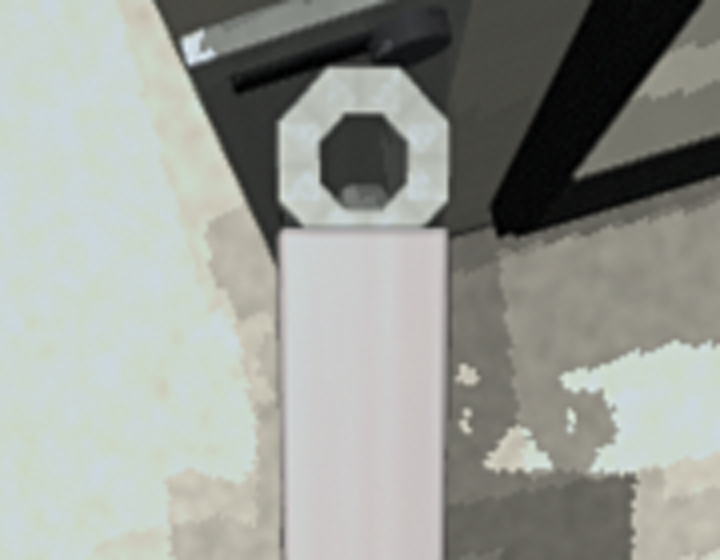

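The crop shows the octagonal knuckle at (363,150), with the pin tip just visible in its bore at (363,192). However, the rail now slopes 5°. On the way in, the lower knuckle brushed the upper pin or barrel, because I travelled too high, and the door pivoted in the pads. I'll back off, level it by lowering its foot gently onto the bench, and come in lower next time.

```bash
python3 -m handwheel '[{"tx":-3,"ty":0,"tz":-1,"roll":0},{"tx":-6,"ty":0,"tz":-1,"roll":0},{"tx":-9,"ty":0,"tz":0,"roll":0},{"tx":-12,"ty":0,"tz":0,"roll":0},{"tx":-12,"ty":0,"tz":0,"roll":0},{"tx":-9,"ty":0,"tz":0,"roll":0},{"tx":-6,"ty":0,"tz":0,"roll":0},{"tx":-3,"ty":0,"tz":0,"roll":0},{"tx":0,"ty":0,"tz":10,"roll":0},{"tx":0,"ty":0,"tz":16,"roll":0},{"tx":0,"ty":0,"tz":12,"roll":0},{"tx":0,"ty":0,"tz":6,"roll":0}]'
python3 -m handwheel '[{"tx":0,"ty":0,"tz":3,"roll":0},{"tx":0,"ty":0,"tz":2,"roll":0},{"tx":0,"ty":0,"tz":2,"roll":0},{"tx":0,"ty":0,"tz":2,"roll":0},{"tx":0,"ty":0,"tz":2,"roll":0},{"tx":0,"ty":0,"tz":0,"roll":0}]'
python3 look.py w7
```

```text
t: 13.48
tool_pos: [0.6387, -0.0042, 0.1883]
tool_rot: [1.736, -2.611, -0.002]
contact_force: [-0.6, -0.3, -7.8]
opening: 0.0153
grip_force: 27.9
t: 13.98
tool_pos: [0.6405, -0.0042, 0.181]
tool_rot: [1.739, -2.614, 0.003]
contact_force: [0.1, 0.1, -7.1]
opening: 0.0157
grip_force: 27.9
13.9833 [-0.121  0.124  1.623 -0.003  1.396 -2.866] [ 0.6405 -0.0042  0.181 ] psi 157.27 [ 0.1  0.1 -7.1] [ 0.03  0.01 -0.05]
top rail tool-z med -0.027 slope z/x [ 0.0859 -0.031 ] y centre/slope [-0.0001 -0.    ] x end 0.09
knuckle top pts 1952 0.0069 [ 0.09   -0.0096] [0.1166 0.0095]
```

```bash
python3 -m handwheel '[{"tx":0,"ty":0,"tz":2,"roll":0},{"tx":0,"ty":0,"tz":1,"roll":0},{"tx":0,"ty":0,"tz":1,"roll":0},{"tx":0,"ty":0,"tz":1,"roll":0},{"tx":0,"ty":0,"tz":1,"roll":0},{"tx":0,"ty":0,"tz":1,"roll":0},{"tx":0,"ty":0,"tz":0,"roll":0}]'
python3 -m handwheel '[{"tx":0,"ty":0,"tz":1,"roll":0},{"tx":0,"ty":0,"tz":1,"roll":0},{"tx":0,"ty":0,"tz":1,"roll":0},{"tx":0,"ty":0,"tz":1,"roll":0},{"tx":0,"ty":0,"tz":0,"roll":0}]'
python3 look.py w8
```

```text
t: 14.62
tool_pos: [0.6411, -0.0038, 0.1756]
tool_rot: [1.74, -2.615, 0.004]
contact_force: [-1.1, 3.2, -0.6]
opening: 0.0157
grip_force: 28.9
t: 15.03
tool_pos: [0.6427, -0.0027, 0.1747]
tool_rot: [-1.738, 2.612, -0.006]
contact_force: [-0.8, 6.4, 10.5]
opening: 0.0154
grip_force: 32.0
15.0333 [-0.12   0.129  1.627  0.     1.379 -2.865] [ 0.6427 -0.0027  0.1747] psi 157.27 [-0.8  6.4 10.5] [ 0.96  0.77 -0.25]
top rail tool-z med -0.0278 slope z/x [ 0.0695 -0.0311] y centre/slope [ 0.0069 -0.0001] x end 0.09
knuckle top pts 2065 0.0052 [ 0.09   -0.0085] [0.1171 0.0105]
```

```bash
python3 -m handwheel '[{"tx":-2,"ty":0,"tz":0,"roll":0},{"tx":-3,"ty":0,"tz":0,"roll":0},{"tx":-3,"ty":0,"tz":0,"roll":0},{"tx":-3,"ty":0,"tz":0,"roll":0},{"tx":0,"ty":0,"tz":0,"roll":0}]' 10 20
python3 look.py w9
```

```text
t: 15.5
tool_pos: [0.6454, 0.0067, 0.1704]
tool_rot: [1.741, -2.614, 0.004]
contact_force: [0.1, 3.1, 4.2]
opening: 0.0153
grip_force: 29.6
15.5 [-0.104  0.142  1.62  -0.003  1.378 -2.849] [0.6454 0.0067 0.1704] psi 157.31 [0.1 3.1 4.2] [ 0.33  0.19 -0.07]
top rail tool-z med -0.0301 slope z/x [ 0.0205 -0.031 ] y centre/slope [ 0.0012 -0.    ] x end 0.09
knuckle top pts 2391 0.0001 [ 0.09   -0.0093] [0.1181 0.0097]
```

```bash
python3 -m handwheel '[{"tx":-2,"ty":0,"tz":0.7,"roll":0},{"tx":-3,"ty":0,"tz":0.7,"roll":0},{"tx":-3,"ty":0,"tz":0.6,"roll":0},{"tx":-2,"ty":0,"tz":0,"roll":0},{"tx":0,"ty":0,"tz":0,"roll":0}]'
python3 look.py w10
```

```text
t: 15.97
tool_pos: [0.6487, 0.0133, 0.1684]
tool_rot: [1.737, -2.612, 0.008]
contact_force: [-2.2, -4.5, 5.6]
opening: 0.0154
grip_force: 30.1
15.9667 [-0.091  0.153  1.612 -0.007  1.377 -2.834] [0.6487 0.0133 0.1684] psi 157.25 [-2.2 -4.5  5.6] [-0.69  0.43 -0.03]
top rail tool-z med -0.0311 slope z/x [ 0.0004 -0.031 ] y centre/slope [-0.0011 -0.    ] x end 0.09
knuckle top pts 2535 -0.002 [ 0.09   -0.0096] [0.1186 0.0095]
```

Level again, standing flat on the bench. I'll restore the grip, lift to the low transit height and re-measure.

```bash
python3 -m handwheel '[{"tx":0,"ty":0,"tz":0,"roll":0},{"tx":0,"ty":0,"tz":-1,"roll":0},{"tx":0,"ty":0,"tz":-4,"roll":0},{"tx":0,"ty":0,"tz":-8,"roll":0},{"tx":0,"ty":0,"tz":-11,"roll":0},{"tx":0,"ty":0,"tz":-12,"roll":0},{"tx":0,"ty":0,"tz":-11,"roll":0},{"tx":0,"ty":0,"tz":-7,"roll":0},{"tx":0,"ty":0,"tz":-4,"roll":0},{"tx":0,"ty":0,"tz":-2,"roll":0},{"tx":0,"ty":0,"tz":0,"roll":0},{"tx":0,"ty":0,"tz":0,"roll":0}]' 10 28
python3 look.py w11; sed -i 's/+.0027)<.0025/-float(sys.argv[2]))<.0025/; s/-\.0027)\[0\]/float(sys.argv[2]))[0]/' bore.py; python3 bore.py w11 -.0024
```

```text
t: 17.02
tool_pos: [0.6483, 0.0155, 0.2274]
tool_rot: [1.738, -2.613, 0.002]
contact_force: [0.2, 0.0, -6.9]
opening: 0.0154
grip_force: 28.1
17.0167 [-0.09   0.111  1.558 -0.003  1.474 -2.834] [0.6483 0.0155 0.2274] psi 157.27 [ 0.2  0.  -6.9] [ 0.03 -0.    0.02]
top rail tool-z med -0.0311 slope z/x [ 0.0002 -0.031 ] y centre/slope [-0.0003 -0.0001] x end 0.09
knuckle top pts 2529 -0.002 [ 0.09   -0.0096] [0.1184 0.0095]
outer 142 [280.51  29.35] [46.5 51.9] tool [ 0.1088 -0.     -0.0024]
hole 76 [280.48  30.65] [25.5 27.2] tool [ 0.1083 -0.     -0.0024]
pin in tool mm [190.  -0.  31.] px [ 280.46411755 -158.13236054]
```

```bash
python3 -m handwheel '[{"tx":3,"ty":0,"tz":0,"roll":0},{"tx":7,"ty":0,"tz":0,"roll":0},{"tx":10,"ty":0,"tz":0,"roll":0},{"tx":12,"ty":0,"tz":0,"roll":0},{"tx":12,"ty":0,"tz":0,"roll":0},{"tx":12,"ty":0,"tz":0,"roll":0},{"tx":10,"ty":0,"tz":0,"roll":0},{"tx":8,"ty":0,"tz":0,"roll":0},{"tx":5,"ty":0,"tz":0,"roll":0},{"tx":2.4,"ty":0,"tz":0,"roll":0},{"tx":0,"ty":0,"tz":0,"roll":0},{"tx":0,"ty":0,"tz":0,"roll":0}]'
python3 look.py w12;python3 bore.py w12 -.0024
```

```text
t: 18.07
tool_pos: [0.6172, -0.0594, 0.2282]
tool_rot: [1.739, -2.614, 0.003]
contact_force: [0.1, 0.1, -6.8]
opening: 0.0155
grip_force: 28.1
18.0667 [-0.215  0.043  1.628 -0.003  1.471 -2.96 ] [ 0.6172 -0.0594  0.2282] psi 157.28 [ 0.1  0.1 -6.8] [ 0.11 -0.01  0.05]
top rail tool-z med -0.0311 slope z/x [ 0.0009 -0.031 ] y centre/slope [-0.001 -0.   ] x end 0.09
knuckle top pts 3332 -0.0013 [ 0.09 -0.02] [0.1263 0.0115]
outer 142 [280.54  29.72] [46.6 50.9] tool [ 0.1087 -0.     -0.0024]
hole 75 [280.54  30.69] [25.5 27.1] tool [ 0.1083 -0.     -0.0024]
pin in tool mm [109.    0.3  31.4] px [281.18629353  46.32701068]
```

View pics/w12c.png

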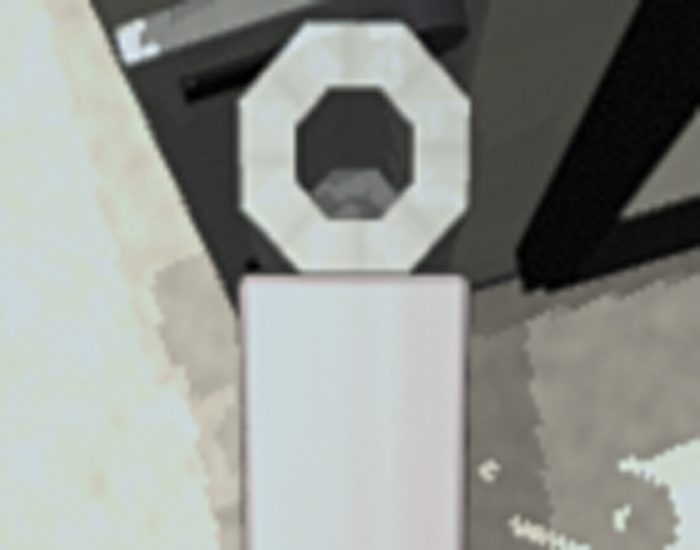

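The bore shows the pin through its bottom opening, near (355,195) and roughly centred. Calculated error: 0.4 mm in x and 0.2 mm in y. I'll correct that and lower slowly.

```bash
python3 -m handwheel '[{"tx":0.4,"ty":0.1,"tz":0,"roll":0},{"tx":0,"ty":0,"tz":1.5,"roll":0},{"tx":0,"ty":0,"tz":2,"roll":0},{"tx":0,"ty":0,"tz":2,"roll":0},{"tx":0,"ty":0,"tz":1.5,"roll":0},{"tx":0,"ty":0,"tz":1,"roll":0},{"tx":0,"ty":0,"tz":1,"roll":0},{"tx":0,"ty":0,"tz":0.5,"roll":0},{"tx":0,"ty":0,"tz":0,"roll":0},{"tx":0,"ty":0,"tz":0,"roll":0}]'
```

```text
t: 18.95
tool_pos: [0.6169, -0.06, 0.2187]
tool_rot: [1.739, -2.614, 0.003]
contact_force: [-0.8, 0.2, -6.1]
opening: 0.0161
grip_force: 28.0
```

```bash
python3 -m handwheel '[{"tx":0,"ty":0,"tz":1,"roll":0},{"tx":0,"ty":0,"tz":1,"roll":0},{"tx":0,"ty":0,"tz":1,"roll":0},{"tx":0,"ty":0,"tz":0,"roll":0},{"tx":0,"ty":0,"tz":0,"roll":0}]'; python3 look.py w13
```

```text
t: 19.37
tool_pos: [0.6168, -0.06, 0.2154]
tool_rot: [1.739, -2.614, 0.003]
contact_force: [0.1, 0.3, -7.9]
opening: 0.0156
grip_force: 28.0
19.3667 [-0.216  0.051  1.641 -0.003  1.45  -2.96 ] [ 0.6168 -0.06    0.2154] psi 157.27 [ 0.1  0.3 -7.9] [ 0.02 -0.03  0.01]
top rail tool-z med -0.0311 slope z/x [ 0.001 -0.031] y centre/slope [-0.001  0.   ] x end 0.09
knuckle top pts 3421 -0.0014 [ 0.09   -0.0199] [0.1261 0.0124]
```

Both knuckles are on the pins, 5 mm deep with no resistance. I'll continue down towards TCP z ≈ 0.1986.

```bash
python3 -m handwheel '[{"tx":0,"ty":0,"tz":1.5,"roll":0},{"tx":0,"ty":0,"tz":2,"roll":0},{"tx":0,"ty":0,"tz":2,"roll":0},{"tx":0,"ty":0,"tz":2,"roll":0},{"tx":0,"ty":0,"tz":1.5,"roll":0},{"tx":0,"ty":0,"tz":1.5,"roll":0},{"tx":0,"ty":0,"tz":1.5,"roll":0},{"tx":0,"ty":0,"tz":0,"roll":0},{"tx":0,"ty":0,"tz":0,"roll":0}]'
python3 -m handwheel '[{"tx":0,"ty":0,"tz":1,"roll":0},{"tx":0,"ty":0,"tz":1,"roll":0},{"tx":0,"ty":0,"tz":1,"roll":0},{"tx":0,"ty":0,"tz":0.5,"roll":0},{"tx":0,"ty":0,"tz":0,"roll":0},{"tx":0,"ty":0,"tz":0,"roll":0}]'
```

```text
t: 20.17
tool_pos: [0.6168, -0.06, 0.2035]
tool_rot: [1.739, -2.614, 0.003]
contact_force: [0.2, -0.2, -6.7]
opening: 0.0155
grip_force: 28.0
t: 20.67
tool_pos: [0.6168, -0.06, 0.2001]
tool_rot: [1.739, -2.614, 0.003]
contact_force: [0.3, -0.2, -6.1]
opening: 0.0161
grip_force: 28.0
```

```bash
python3 -m handwheel '[{"tx":0,"ty":0,"tz":0.7,"roll":0},{"tx":0,"ty":0,"tz":0.7,"roll":0},{"tx":0,"ty":0,"tz":0.6,"roll":0},{"tx":0,"ty":0,"tz":0,"roll":0},{"tx":0,"ty":0,"tz":0,"roll":0}]'; python3 look.py w14
```

```text
t: 21.08
tool_pos: [0.617, -0.0601, 0.1986]
tool_rot: [1.739, -2.614, 0.004]
contact_force: [0.3, 1.2, -5.2]
opening: 0.0155
grip_force: 28.3
21.0833 [-0.216  0.063  1.658 -0.003  1.421 -2.96 ] [ 0.617  -0.0601  0.1986] psi 157.27 [ 0.3  1.2 -5.2] [-0.08  0.15 -0.03]
top rail tool-z med -0.0312 slope z/x [-0.0015 -0.031 ] y centre/slope [-0.0004 -0.    ] x end 0.09
knuckle top pts 3528 -0.0017 [ 0.09 -0.02] [0.1263 0.0129]
```

```bash
python3 -m handwheel '[{"tx":0,"ty":0,"tz":0.6,"roll":0},{"tx":0,"ty":0,"tz":0.6,"roll":0},{"tx":0,"ty":0,"tz":0.6,"roll":0},{"tx":0,"ty":0,"tz":0,"roll":0},{"tx":0,"ty":0,"tz":0,"roll":0}]'; python3 look.py w15
```

```text
t: 21.55
tool_pos: [0.6176, -0.0598, 0.1978]
tool_rot: [1.74, -2.615, 0.005]
contact_force: [-0.6, 2.5, 3.0]
opening: 0.016
grip_force: 29.5
21.55 [-2.150e-01  6.300e-02  1.658e+00 -2.000e-03  1.418e+00 -2.960e+00] [ 0.6176 -0.0598  0.1978] psi 157.27 [-0.6  2.5  3. ] [ 0.3   0.35 -0.15]
top rail tool-z med -0.0316 slope z/x [-0.0089 -0.031 ] y centre/slope [ 0.0035 -0.0001] x end 0.09
knuckle top pts 3467 -0.0024 [ 0.09   -0.0196] [0.1262 0.0124]
```

Fully home: the rail top is at z ≈ 0.229 and the seat carries the weight. I'll ease off, release and rise clear.

```bash
python3 -m handwheel '[{"tx":0,"ty":0,"tz":-0.5,"roll":0},{"tx":0,"ty":0,"tz":-0.4,"roll":0},{"tx":0,"ty":0,"tz":0,"roll":0}]'
python3 -m handwheel '[{"tx":0,"ty":0,"tz":0,"roll":0},{"tx":0,"ty":0,"tz":0,"roll":0},{"tx":0,"ty":0,"tz":0,"roll":0},{"tx":0,"ty":0,"tz":0,"roll":0},{"tx":0,"ty":0,"tz":0,"roll":0},{"tx":0,"ty":0,"tz":0,"roll":0}]' 50
python3 look.py w16
python3 -m handwheel '[{"tx":0,"ty":0,"tz":-8,"roll":0},{"tx":0,"ty":0,"tz":-20,"roll":0},{"tx":0,"ty":0,"tz":-30,"roll":0},{"tx":0,"ty":0,"tz":-30,"roll":0},{"tx":0,"ty":0,"tz":-10,"roll":0},{"tx":0,"ty":0,"tz":0,"roll":0},{"tx":0,"ty":0,"tz":0,"roll":0}]'
python3 - <<'E'
from h import *
for n in("top","wrist","scene"):
    o=ctrl.get_obs();im,d=optics.get_image(n);np.savez(f"pics/{n}2.npz",im=im,d=d,p=o['tool_pos'],r=o['tool_rot']);K,E=cam(n,o);P=cloud(K,E,d)
    m=(abs(P[...,2]-.230)<.004)&(np.hypot(P[...,0]-.617,P[...,1]+.06)<.12)&(P[...,1]>-.15)
    if n=="wrist": print(o['tool_pos'])
    q=P[m]
    if len(q)>20: print(n,len(q),np.median(q[:,2]),cv2.minAreaRect(q[:,:2].astype(np.float32)*1000))
E
```

```text
t: 21.85
tool_pos: [0.6174, -0.0598, 0.1978]
tool_rot: [1.74, -2.615, 0.004]
contact_force: [1.5, 4.9, 3.8]
opening: 0.0157
grip_force: 29.4
t: 22.35
tool_pos: [0.6168, -0.0603, 0.197]
tool_rot: [1.738, -2.614, 0.003]
contact_force: [-0.3, -0.8, -0.1]
opening: 0.0497
grip_force: 0.0
22.35 [-0.216  0.064  1.659 -0.003  1.419 -2.96 ] [ 0.6168 -0.0603  0.197 ] psi 157.26 [-0.3 -0.8 -0.1] [-0.03  0.02 -0.01]
top rail tool-z med -0.0315 slope z/x [-0.0177 -0.0306] y centre/slope [ 0.0035 -0.0006] x end 0.09
knuckle top pts 3330 -0.0027 [ 0.09 -0.02] [0.1258 0.0124]
t: 22.98
tool_pos: [0.6171, -0.0598, 0.2957]
tool_rot: [1.739, -2.614, 0.004]
contact_force: [-0.3, -0.5, -0.7]
opening: 0.0499
grip_force: 0.0
top 152 0.22836684002611796 ((623.95458984375, -46.99803924560547), (161.84478759765625, 16.403446197509766), 66.82560729980469)
[ 0.61643719 -0.0596897   0.29378663]
wrist 4710 0.2280677599351903 ((618.3825073242188, -57.93049621582031), (188.85958862304688, 16.027263641357422), 67.0536880493164)
scene 239 0.22742500872109028 ((617.855712890625, -58.71727752685547), (188.0593719482422, 15.724689483642578), 67.18205261230469)
```

The door hangs on both pins (rail 189 x 16 mm, 67° heading, z 0.228). To swing it shut I'll push its front face from outside with closed fingers. First I'll step to the front side and turn the wrist half a turn so it can follow the swing.

```bash
python3 -m handwheel '[{"tx":-20,"ty":-20,"tz":0,"roll":0},{"tx":-21,"ty":-20,"tz":0,"roll":0},{"tx":0,"ty":0,"tz":0,"roll":0.12},{"tx":0,"ty":0,"tz":0,"roll":0.12},{"tx":0,"ty":0,"tz":0,"roll":0.12},{"tx":0,"ty":0,"tz":0,"roll":0.12},{"tx":0,"ty":0,"tz":0,"roll":0.12},{"tx":0,"ty":0,"tz":0,"roll":0.12},{"tx":0,"ty":0,"tz":0,"roll":0.12},{"tx":0,"ty":0,"tz":0,"roll":0.12},{"tx":0,"ty":0,"tz":0,"roll":0.12},{"tx":0,"ty":0,"tz":0,"roll":0.12}]' 0 20
python3 -m handwheel '[{"tx":0,"ty":0,"tz":0,"roll":0.12},{"tx":0,"ty":0,"tz":0,"roll":0.12},{"tx":0,"ty":0,"tz":0,"roll":0.12},{"tx":0,"ty":0,"tz":0,"roll":0.12},{"tx":0,"ty":0,"tz":0,"roll":0.12},{"tx":0,"ty":0,"tz":0,"roll":0.12},{"tx":0,"ty":0,"tz":0,"roll":0.12},{"tx":0,"ty":0,"tz":0,"roll":0.12},{"tx":0,"ty":0,"tz":0,"roll":0.12},{"tx":0,"ty":0,"tz":0,"roll":0.12},{"tx":0,"ty":0,"tz":0,"roll":0.12},{"tx":0,"ty":0,"tz":0,"roll":0.12}]'
python3 -m handwheel '[{"tx":0,"ty":0,"tz":0,"roll":0.12},{"tx":0,"ty":0,"tz":0,"roll":0.12},{"tx":0,"ty":0,"tz":0,"roll":0.12},{"tx":0,"ty":0,"tz":0,"roll":0.12},{"tx":0,"ty":0,"tz":0,"roll":0.02},{"tx":0,"ty":0,"tz":30,"roll":0},{"tx":0,"ty":0,"tz":30,"roll":0},{"tx":0,"ty":0,"tz":25,"roll":0},{"tx":0,"ty":0,"tz":8,"roll":0},{"tx":0,"ty":0,"tz":0,"roll":0},{"tx":0,"ty":0,"tz":0,"roll":0}]'
cat > st.py <<'E'
from h import *
o=ctrl.get_obs();M=R.from_rotvec(o['tool_rot']).as_matrix();pin=np.array([.5748,-.1599])
p=o['tool_pos'][:2]-pin;print(o['t'],o['q'].round(2),o['tool_pos'].round(4),"psi",np.degrees(np.arctan2(M[1,1],M[0,1])).round(2),"rel pin in tool",(M[:2,:2].T@p).round(4),"F tool",(M.T@o['contact_force']).round(1))
im,d=optics.get_image("scene");K,E=cam("scene");P=cloud(K,E,d)
m=(P[...,2]>.222)&(P[...,2]<.233)&(np.hypot(*(P[...,:2]-pin).transpose(2,0,1))<.22)&(np.mgrid[:420,:560][0]>0)
q=P[m][:,:2];a=np.array([np.cos(np.radians(-97)),np.sin(np.radians(-97))]);q=q[(q-pin)@a<.009+.0]
if len(q)>15: print("door rail",len(q),cv2.minAreaRect(q.astype(np.float32)*1000),"heading",np.degrees(np.arctan2(*(np.median(q,0)-pin)[::-1])).round(2))
E
python3 st.py
```

```text
t: 24.13
tool_pos: [0.6689, -0.0373, 0.2924]
tool_rot: [-0.05, -3.136, 0.004]
contact_force: [0.1, 0.6, 0.2]
opening: 0.0003
grip_force: 0.0
t: 25.13
tool_pos: [0.6689, -0.0373, 0.2925]
tool_rot: [-2.108, -2.327, 0.008]
contact_force: [0.3, -0.0, -0.3]
opening: 0.0001
grip_force: 0.0
t: 26.05
tool_pos: [0.6695, -0.0377, 0.2019]
tool_rot: [2.612, 1.743, -0.005]
contact_force: [-0.5, -0.8, 0.3]
opening: 0.0002
grip_force: 0.0
26.05 [-0.17  0.18  1.53 -0.    1.44  0.23] [ 0.6695 -0.0377  0.2019] psi -22.58 rel pin in tool [0.1492 0.0405] F tool [-0.9 -0.2 -0.3]
door rail 327 ((547.9669799804688, -99.68406677246094), (328.8810729980469, 113.9811782836914), 33.17224884033203) heading 65.68
```

```bash
python3 -m handwheel '[{"tx":0,"ty":-3,"tz":0,"roll":0},{"tx":0,"ty":-4,"tz":0,"roll":0},{"tx":0,"ty":-4,"tz":0,"roll":0},{"tx":0,"ty":-3,"tz":0,"roll":0},{"tx":0,"ty":-2,"tz":0,"roll":0},{"tx":0,"ty":-2,"tz":0,"roll":0},{"tx":0,"ty":-2,"tz":0,"roll":0},{"tx":0,"ty":-2,"tz":0,"roll":0}]'
```

```text
t: 26.77
tool_pos: [0.6492, -0.0292, 0.2022]
tool_rot: [2.612, 1.741, -0.003]
contact_force: [-0.3, 0.1, -0.1]
opening: -0.0
grip_force: 0.1
```

```bash
python3 -m handwheel '[{"tx":0.1,"ty":-1.5,"tz":0,"roll":-0.01},{"tx":0.3,"ty":-3,"tz":0,"roll":-0.02},{"tx":0.5,"ty":-4.5,"tz":0,"roll":-0.03},{"tx":0.5,"ty":-4.5,"tz":0,"roll":-0.03},{"tx":0.5,"ty":-4.5,"tz":0,"roll":-0.03},{"tx":0.5,"ty":-4.5,"tz":0,"roll":-0.03},{"tx":0.5,"ty":-4.5,"tz":0,"roll":-0.03},{"tx":0.5,"ty":-4.5,"tz":0,"roll":-0.03},{"tx":0.5,"ty":-4.5,"tz":0,"roll":-0.03},{"tx":0.5,"ty":-4.5,"tz":0,"roll":-0.03},{"tx":0.5,"ty":-4.5,"tz":0,"roll":-0.03},{"tx":0.5,"ty":-4.5,"tz":0,"roll":-0.03}]'
python3 -c "
import st
import numpy as np,cv2
from h import *
im,d=optics.get_image('top');a=np.vstack([cv2.resize(im[100:300,230:480],(500,400),interpolation=2)]);b=cv2.resize(st.im[60:360,180:480],(400,400),interpolation=2)
H=np.zeros((400,800,3),np.uint8);H[:320,:400]=cv2.resize(a,(400,320));H[:,400:]=b;cv2.imwrite('pics/swing.png',H[:,:,::-1])"
```

```text
t: 27.77
tool_pos: [0.6025, -0.012, 0.2021]
tool_rot: [2.289, 2.15, -0.004]
contact_force: [0.5, -0.6, 0.8]
opening: 0.0002
grip_force: 0.2
27.7667 [-0.14  0.02  1.7  -0.    1.43 -0.08] [ 0.6025 -0.012   0.2021] psi -3.59 rel pin in tool [0.1493 0.0184] F tool [-0.6  0.5 -0.8]
door rail 226 ((513.7120361328125, -77.08830261230469), (286.3331604003906, 90.89794158935547), 43.84397506713867) heading 87.11
```

View pics/swing.png

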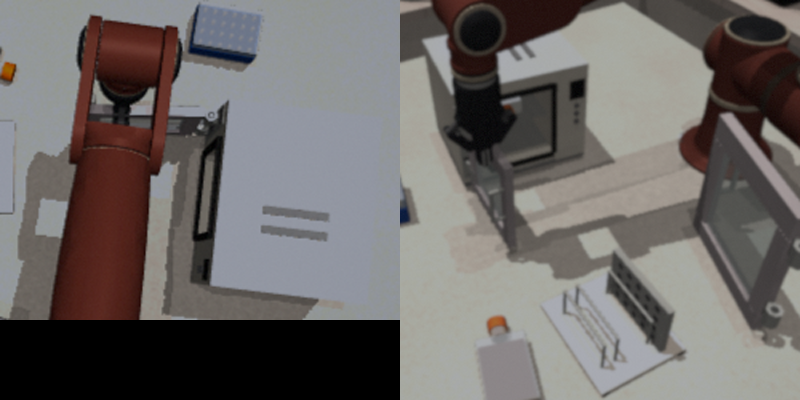

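The picture shows the door (top view, ~(150,118)) now about 87° along, with the fingers on its front face. The push is working, so I'll continue the arc.

```bash
python3 -m handwheel '[{"tx":0.5,"ty":-4.5,"tz":0,"roll":-0.03},{"tx":0.5,"ty":-4.5,"tz":0,"roll":-0.03},{"tx":0.5,"ty":-4.5,"tz":0,"roll":-0.03},{"tx":0.5,"ty":-4.5,"tz":0,"roll":-0.03},{"tx":0.5,"ty":-4.5,"tz":0,"roll":-0.03},{"tx":0.5,"ty":-4.5,"tz":0,"roll":-0.03},{"tx":0.5,"ty":-4.5,"tz":0,"roll":-0.03},{"tx":0.5,"ty":-4.5,"tz":0,"roll":-0.03},{"tx":0.5,"ty":-4.5,"tz":0,"roll":-0.03},{"tx":0.5,"ty":-4.5,"tz":0,"roll":-0.03},{"tx":0.5,"ty":-4.5,"tz":0,"roll":-0.03},{"tx":0.5,"ty":-4.5,"tz":0,"roll":-0.03}]'
python3 -m handwheel '[{"tx":0.5,"ty":-4.5,"tz":0,"roll":-0.03},{"tx":0.5,"ty":-4.5,"tz":0,"roll":-0.03},{"tx":0.5,"ty":-4.5,"tz":0,"roll":-0.03},{"tx":0.5,"ty":-4.5,"tz":0,"roll":-0.03},{"tx":0.5,"ty":-4.5,"tz":0,"roll":-0.03},{"tx":0.5,"ty":-4.5,"tz":0,"roll":-0.03},{"tx":0.5,"ty":-4.5,"tz":0,"roll":-0.03},{"tx":0.5,"ty":-4.5,"tz":0,"roll":-0.03},{"tx":0.5,"ty":-4.5,"tz":0,"roll":-0.03},{"tx":0.5,"ty":-4.5,"tz":0,"roll":-0.03},{"tx":0.5,"ty":-4.5,"tz":0,"roll":-0.03},{"tx":0.5,"ty":-4.5,"tz":0,"roll":-0.03}]'
python3 -m handwheel '[{"tx":0.5,"ty":-4.5,"tz":0,"roll":-0.03},{"tx":0.5,"ty":-4.5,"tz":0,"roll":-0.03},{"tx":0.5,"ty":-4.5,"tz":0,"roll":-0.03},{"tx":0.5,"ty":-4.5,"tz":0,"roll":-0.03},{"tx":0.5,"ty":-4.5,"tz":0,"roll":-0.03},{"tx":0.5,"ty":-4.5,"tz":0,"roll":-0.03},{"tx":0.4,"ty":-3,"tz":0,"roll":-0.02},{"tx":0.4,"ty":-3,"tz":0,"roll":-0.02},{"tx":0.4,"ty":-3,"tz":0,"roll":-0.02},{"tx":0.4,"ty":-3,"tz":0,"roll":-0.02},{"tx":0.2,"ty":-1.5,"tz":0,"roll":-0.01},{"tx":0.2,"ty":-1.5,"tz":0,"roll":-0.01}]'
python3 st.py
```

```text
t: 28.87
tool_pos: [0.5487, -0.0115, 0.2022]
tool_rot: [1.869, 2.524, -0.004]
contact_force: [0.2, -1.1, 0.2]
opening: -0.0003
grip_force: 0.2
t: 29.87
tool_pos: [0.4979, -0.0301, 0.2023]
tool_rot: [1.387, 2.818, -0.004]
contact_force: [0.6, 0.7, 0.1]
opening: 0.0001
grip_force: 0.2
t: 30.87
tool_pos: [0.4648, -0.056, 0.2024]
tool_rot: [0.982, 2.984, -0.005]
contact_force: [0.7, 0.1, 0.5]
opening: 0.0001
grip_force: 0.2
30.8667 [-0.28 -0.32  2.   -0.    1.46 -1.21] [ 0.4648 -0.056   0.2024] psi 53.57 rel pin in tool [0.1502 0.0182] F tool [-0.5  0.5 -0.5]
door rail 384 ((478.3624267578125, -99.36547088623047), (114.53302001953125, 184.70053100585938), 82.73519134521484) heading 145.17
```

```bash
python3 -m handwheel '[{"tx":0.3,"ty":-3,"tz":0,"roll":-0.02},{"tx":0.3,"ty":-3,"tz":0,"roll":-0.02},{"tx":0.3,"ty":-3,"tz":0,"roll":-0.02},{"tx":0.3,"ty":-3,"tz":0,"roll":-0.02},{"tx":0.3,"ty":-3,"tz":0,"roll":-0.02},{"tx":0.3,"ty":-3,"tz":0,"roll":-0.02},{"tx":0.3,"ty":-3,"tz":0,"roll":-0.02},{"tx":0.3,"ty":-3,"tz":0,"roll":-0.02},{"tx":0.3,"ty":-3,"tz":0,"roll":-0.02},{"tx":0.3,"ty":-3,"tz":0,"roll":-0.02},{"tx":0.3,"ty":-3,"tz":0,"roll":-0.02},{"tx":0.3,"ty":-3,"tz":0,"roll":-0.02}]'
python3 -m handwheel '[{"tx":0.3,"ty":-3,"tz":0,"roll":-0.02},{"tx":0.3,"ty":-3,"tz":0,"roll":-0.02},{"tx":0.3,"ty":-3,"tz":0,"roll":-0.02},{"tx":0.3,"ty":-3,"tz":0,"roll":-0.02},{"tx":0.3,"ty":-3,"tz":0,"roll":-0.02},{"tx":0.3,"ty":-2.2,"tz":0,"roll":-0.015},{"tx":0.2,"ty":-1.5,"tz":0,"roll":-0.01},{"tx":0.2,"ty":-1.5,"tz":0,"roll":-0.01},{"tx":0.2,"ty":-1.5,"tz":0,"roll":-0.01},{"tx":0,"ty":0,"tz":0,"roll":0}]'
python3 st.py
```

```text
t: 31.92
tool_pos: [0.4435, -0.0852, 0.2024]
tool_rot: [-0.617, -3.08, 0.004]
contact_force: [-0.2, 0.5, -0.5]
opening: -0.0002
grip_force: 0.2
t: 32.75
tool_pos: [0.4342, -0.1051, 0.2025]
tool_rot: [-0.393, -3.116, 0.005]
contact_force: [0.9, 0.9, 0.2]
opening: -0.0001
grip_force: 0.5
32.75 [-0.4  -0.38  2.04 -0.    1.48 -1.72] [ 0.4342 -0.1051  0.2025] psi 75.63 rel pin in tool [0.1498 0.0182] F tool [-0.6  1.1 -0.2]
door rail 353 ((467.2726745605469, -133.15554809570312), (58.03872299194336, 187.3092041015625), 64.42314910888672) heading 165.87
```

```bash
python3 -m handwheel '[{"tx":0.2,"ty":-1.5,"tz":0,"roll":-0.01},{"tx":0.2,"ty":-1.5,"tz":0,"roll":-0.01},{"tx":0.2,"ty":-1.5,"tz":0,"roll":-0.01},{"tx":0.2,"ty":-1.5,"tz":0,"roll":-0.01},{"tx":0.2,"ty":-1.5,"tz":0,"roll":-0.01},{"tx":0.2,"ty":-1.5,"tz":0,"roll":-0.01},{"tx":0.2,"ty":-1.5,"tz":0,"roll":-0.01},{"tx":0.2,"ty":-1.5,"tz":0,"roll":-0.01},{"tx":0.1,"ty":-1,"tz":0,"roll":-0.007},{"tx":0.1,"ty":-1,"tz":0,"roll":-0.007},{"tx":0,"ty":0,"tz":0,"roll":0}]'
python3 -m handwheel '[{"tx":0.1,"ty":-0.7,"tz":0,"roll":-0.005},{"tx":0.1,"ty":-0.7,"tz":0,"roll":-0.005},{"tx":0,"ty":0,"tz":0,"roll":0}]'
python3 st.py
```

```text
t: 33.72
tool_pos: [0.4295, -0.1185, 0.2026]
tool_rot: [-0.246, -3.131, 0.005]
contact_force: [0.6, 0.5, -0.3]
opening: 0.0001
grip_force: 0.0
t: 33.97
tool_pos: [0.4291, -0.1197, 0.2026]
tool_rot: [-0.23, -3.132, 0.005]
contact_force: [0.7, -0.3, 0.4]
opening: -0.0
grip_force: 0.1
33.9667 [-0.44 -0.38  2.05 -0.    1.48 -1.86] [ 0.4291 -0.1197  0.2026] psi 81.59 rel pin in tool [0.15   0.0185] F tool [-0.8 -0.2 -0.4]
door rail 306 ((472.02874755859375, -132.48452758789062), (46.52153396606445, 197.345703125), 80.57666778564453) heading 170.04
```

```bash
python3 -m handwheel '[{"tx":0,"ty":-0.7,"tz":0,"roll":-0.005},{"tx":0,"ty":-0.7,"tz":0,"roll":-0.005},{"tx":0,"ty":-0.7,"tz":0,"roll":-0.005},{"tx":0,"ty":-0.7,"tz":0,"roll":-0.005},{"tx":0,"ty":0,"tz":0,"roll":0}]'
python3 -m handwheel '[{"tx":0,"ty":-0.7,"tz":0,"roll":-0.003},{"tx":0,"ty":-0.7,"tz":0,"roll":0},{"tx":0,"ty":0,"tz":0,"roll":0}]'
python3 st.py
```

```text
t: 34.43
tool_pos: [0.4287, -0.121, 0.2026]
tool_rot: [-0.198, -3.134, -0.001]
contact_force: [-1.1, 6.3, 2.4]
opening: -0.0003
grip_force: 3.3
t: 34.68
tool_pos: [0.4287, -0.1211, 0.2026]
tool_rot: [-0.193, -3.135, -0.007]
contact_force: [-0.0, 11.5, 3.0]
opening: -0.0003
grip_force: 5.8
34.6833 [-0.44 -0.38  2.04  0.    1.48 -1.89] [ 0.4287 -0.1211  0.2026] psi 82.97 rel pin in tool [0.1498 0.0206] F tool [ 1.4 11.4 -2.9]
door rail 300 ((467.660888671875, -131.7118377685547), (46.971492767333984, 190.18038940429688), 82.0093765258789) heading 170.27
```

The force has risen to 11 N with no further motion, so the door is against the gasket. I'll back off and inspect.

```bash
python3 -m handwheel '[{"tx":0,"ty":1,"tz":0,"roll":0},{"tx":0,"ty":2,"tz":0,"roll":0},{"tx":0,"ty":6,"tz":0,"roll":0},{"tx":0,"ty":15,"tz":0,"roll":0},{"tx":0,"ty":25,"tz":0,"roll":0},{"tx":0,"ty":30,"tz":-10,"roll":0},{"tx":0,"ty":30,"tz":-30,"roll":0},{"tx":0,"ty":30,"tz":-30,"roll":0},{"tx":0,"ty":20,"tz":-30,"roll":0},{"tx":0,"ty":0,"tz":0,"roll":0},{"tx":0,"ty":0,"tz":0,"roll":0}]'
python3 - <<'E'
from h import *
pin=np.array([.5748,-.1599]);a=np.radians(-97);ex=np.array([np.cos(a),np.sin(a)]);ey=np.array([-np.sin(a),np.cos(a)])
c=pin+.1365*ex-.1257*ey
out=[]
for n in("top","scene"):
    im,d=optics.get_image(n);out.append(im);K,E=cam(n);P=cloud(K,E,d)
    L=np.stack([(P[...,:2]-c)@ex,(P[...,:2]-c)@ey],-1)
    m=(P[...,2]>.22)&(P[...,2]<.235)&(L[...,0]<-.118)&(L[...,0]>-.2)&(abs(L[...,1])<.16)
    q=L[m];print(n,len(q),(q.min(0)*1000).round(1),(q.max(0)*1000).round(1),"fit",np.polyfit(q[:,1],q[:,0],1).round(4),"z",np.median(P[m][:,2]))
H=np.zeros((420,800,3),np.uint8);H[:320,:400]=cv2.resize(out[0][100:300,230:480],(400,320),interpolation=2);H[:400,400:]=cv2.resize(out[1][60:260,180:380],(400,400),interpolation=2);cv2.imwrite('pics/shut.png',H[:,:,::-1])
print(ctrl.get_obs()['tool_pos'],ctrl.get_obs()['t'])
E
```

```text
t: 35.65
tool_pos: [0.4493, 0.034, 0.3036]
tool_rot: [0.191, 3.131, -0.006]
contact_force: [-1.1, 0.0, 0.0]
opening: 0.0001
grip_force: 0.0
top 813 [-147.2 -142.2] [-118.6  143.5] fit [-0.0004 -0.132 ] z 0.22643819829133882
scene 778 [-151.5  -92.2] [-118.   144.6] fit [ 0.0114 -0.1321] z 0.22661201816320126
[0.44789114 0.03299609 0.30005199] 35.75
```

View pics/shut.png

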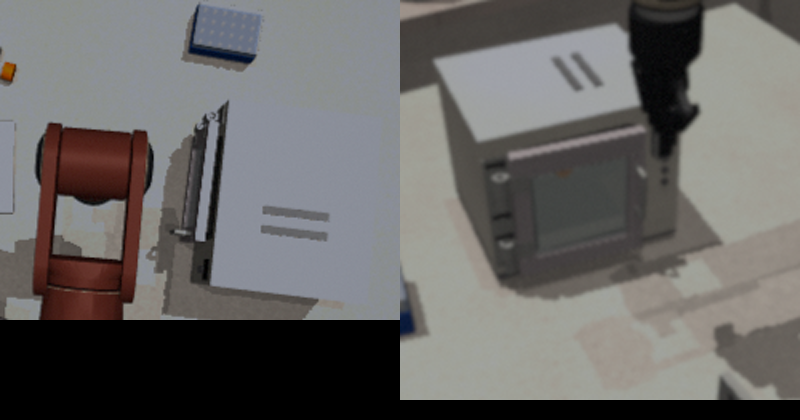

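The door lies parallel to the front, shut on the gasket (top view ~(193,185)), hung on both pins, with the bystanders untouched. One numeric check of the rail before handing in.

```bash
python3 - <<'E'
from h import *
pin=np.array([.5748,-.1599]);a=np.radians(-97);ex=np.array([np.cos(a),np.sin(a)]);ey=np.array([-np.sin(a),np.cos(a)])
c=pin+.1365*ex-.1257*ey
for n in("top","scene"):
    im,d=optics.get_image(n);K,E=cam(n);P=cloud(K,E,d);L=np.stack([(P[...,:2]-c)@ex,(P[...,:2]-c)@ey],-1)
    m=(P[...,2]>.2245)&(P[...,2]<.235)&(L[...,0]<-.128)&(L[...,0]>-.16)&(L[...,1]>-.09)&(L[...,1]<.11)
    q=L[m]*1000
    for lo in range(-80,110,40):
        s=q[(q[:,1]>=lo)&(q[:,1]<lo+40)];print(n,lo,len(s),np.percentile(s[:,0],[5,50,95]).round(1) if len(s)>3 else "", )
    print("z",np.percentile(P[m][:,2],[10,50,90]).round(4))
E
```

```text
top -80 62 [-145.9 -139.6 -132.2]
top -40 85 [-146.  -138.4 -131.4]
top 0 91 [-145.2 -137.8 -130.2]
top 40 93 [-144.5 -137.4 -130.1]
top 80 74 [-144.  -136.5 -128.8]
z [0.2252 0.2276 0.2309]
scene -80 51 [-148.7 -140.8 -129.6]
scene -40 55 [-148.8 -140.1 -129.2]
scene 0 61 [-148.5 -140.7 -132. ]
scene 40 71 [-149.2 -143.1 -131.7]
scene 80 53 [-146.7 -141.3 -130.9]
z [0.2251 0.2269 0.229 ]
```

```bash
python3 - <<'E'
from h import *
im,d=optics.get_image("top");K,E=cam("top");P=cloud(K,E,d)
# image-ray fits of long edges: incubator top (z .25) front edge & door rail (z .229) centre line, same axis frame
a=np.radians(-97);ex=np.array([np.cos(a),np.sin(a)]);ey=np.array([-np.sin(a),np.cos(a)]);c=np.array([.4335,-.28])
v,u=np.mgrid[:420,:560]
def ang(mask,z,lab,side):
    X=onplane(K,E,np.c_[u[mask],v[mask]],z)[:,:2]-c;L=np.c_[X@ex,X@ey];pts=[]
    for lo in np.arange(-.12,.12,.006):
        s=L[(L[:,1]>=lo)&(L[:,1]<lo+.006),0]
        if len(s)>3: pts.append((lo,{"f":s.min(),"b":s.max(),"m":(s.min()+s.max())/2}[side]))
    p=np.array(pts);k=np.polyfit(p[:,0],p[:,1],1);r=p[:,1]-np.polyval(k,p[:,0]);g=abs(r)<.003;k=np.polyfit(p[g,0],p[g,1],1);print(lab,len(p),"slope deg",np.degrees(k[0]).round(2),"at0",(k[1]*1000).round(1))
L0=(P[...,:2]-c)@ex
inc=(abs(P[...,2]-.25)<.008)&(abs(L0)<.14)
ang(inc,.25,"inc front","f");ang(inc,.25,"inc back","b")
L1=(P[...,:2]-c)@ey
door=(abs(P[...,2]-.228)<.006)&(L0<-.124)&(L0>-.16)&(L1>-.08)&(L1<.1)
ang(door,.228,"door front","f");ang(door,.228,"door mid","m")
E
```

```text
inc front 40 slope deg 0.04 at0 -119.8
inc back 40 slope deg 0.06 at0 119.4
door front 30 slope deg 1.0 at0 -145.5
door mid 30 slope deg 0.19 at0 -135.6
```

```bash
cat > face.py <<'E'
from h import *
a=np.radians(-97);ex=np.array([np.cos(a),np.sin(a)]);ey=np.array([-np.sin(a),np.cos(a)]);c=np.array([.4335,-.28])
def fit(m,L,P,lab):
    A=np.c_[L[m][:,1],P[m][:,2]-.13,np.ones(m.sum())];b=L[m][:,0];g=np.ones(len(b),bool)
    for _ in range(6):
        k=np.linalg.lstsq(A[g],b[g],rcond=None)[0];r=b-A@k;g=abs(r)<.003
    print(lab,g.sum(),"yaw deg",np.degrees(k[0]).round(2),"tilt",np.degrees(k[1]).round(2),"x0",(k[2]*1000).round(1))
for i in range(2):
    im,d=optics.get_image("scene");K,E=cam("scene");P=cloud(K,E,d);X=P[...,:2]-c;L=np.stack([X@ex,X@ey],-1)
    z=P[...,2];base=(z>.035)&(z<.225)
    fit(base&(abs(L[...,0]+.143)<.008)&(L[...,1]>-.09)&(L[...,1]<.11),L,P,"door face")
    fit((z>.02)&(z<.24)&(abs(L[...,0]+.12)<.004)&(abs(L[...,1])<.14),L,P,"inc face")
E
python3 face.py
```

```text
door face 2091 yaw deg 0.66 tilt -1.98 x0 -143.0
inc face 1161 yaw deg -0.39 tilt 0.24 x0 -121.1
door face 2068 yaw deg 0.39 tilt -2.08 x0 -142.9
inc face 1141 yaw deg -0.39 tilt 0.28 x0 -121.2
```

The rail sits about 1° off parallel at the free end, so I'll press the door once more, gently, nearer its free edge.

```bash
python3 -m handwheel '[{"tx":8,"ty":-20,"tz":0,"roll":0},{"tx":9,"ty":-35,"tz":0,"roll":0},{"tx":8,"ty":-35,"tz":20,"roll":0},{"tx":0,"ty":-30,"tz":25,"roll":0},{"tx":0,"ty":-6,"tz":30,"roll":0},{"tx":0,"ty":0,"tz":30,"roll":0},{"tx":0,"ty":0,"tz":10,"roll":0},{"tx":0,"ty":0,"tz":0,"roll":0},{"tx":0,"ty":0,"tz":0,"roll":0}]'
python3 st.py | head -1
python3 -m handwheel '[{"tx":0,"ty":-5,"tz":0,"roll":0},{"tx":0,"ty":-8,"tz":0,"roll":0},{"tx":0,"ty":-6,"tz":0,"roll":0},{"tx":0,"ty":-3,"tz":0,"roll":0},{"tx":0,"ty":-2,"tz":0,"roll":0},{"tx":0,"ty":-1,"tz":0,"roll":0},{"tx":0,"ty":0,"tz":0,"roll":0}]'
python3 st.py | head -1
```

```text
t: 36.75
tool_pos: [0.4077, -0.089, 0.1867]
tool_rot: [-0.194, -3.134, 0.004]
contact_force: [0.6, 0.1, 0.6]
opening: 0.0002
grip_force: 0.0
36.75 [-0.39 -0.45  2.12 -0.    1.47 -1.84] [ 0.4077 -0.089   0.1867] psi 82.9 rel pin in tool [0.1746 0.0497] F tool [-0.6  0.2 -0.6]
t: 37.38
tool_pos: [0.4051, -0.1129, 0.1873]
tool_rot: [0.194, 3.135, 0.001]
contact_force: [1.4, 7.0, 3.2]
opening: 0.0001
grip_force: 0.4
37.3833 [-0.45 -0.44  2.12  0.    1.47 -1.9 ] [ 0.4051 -0.1129  0.1873] psi 82.9 rel pin in tool [0.1742 0.0257] F tool [-0.6  7.2 -3.2]
```

```bash
python3 -m handwheel '[{"tx":0,"ty":3,"tz":0,"roll":0},{"tx":0,"ty":3,"tz":-4,"roll":0},{"tx":0,"ty":0,"tz":-12,"roll":0},{"tx":0,"ty":-3,"tz":0,"roll":0},{"tx":0,"ty":-3,"tz":0,"roll":0},{"tx":0,"ty":-2,"tz":0,"roll":0},{"tx":0,"ty":-1,"tz":0,"roll":0},{"tx":0,"ty":-1,"tz":0,"roll":0},{"tx":0,"ty":0,"tz":0,"roll":0}]'
python3 st.py | head -1
python3 -m handwheel '[{"tx":0,"ty":-1,"tz":0,"roll":0},{"tx":0,"ty":-1,"tz":0,"roll":0},{"tx":0,"ty":0,"tz":0,"roll":0}]'
python3 st.py | head -1
```

```text
t: 38.18
tool_pos: [0.4039, -0.1179, 0.2022]
tool_rot: [-0.195, -3.134, 0.004]
contact_force: [-0.3, -0.1, 0.6]
opening: -0.0001
grip_force: 0.1
38.1833 [-0.46 -0.45  2.1  -0.    1.5  -1.91] [ 0.4039 -0.1179  0.2022] psi 82.87 rel pin in tool [0.1747 0.0205] F tool [ 0.3 -0.1 -0.6]
t: 38.48
tool_pos: [0.4039, -0.1181, 0.2022]
tool_rot: [-0.193, -3.134, -0.003]
contact_force: [-0.3, 7.5, 0.9]
opening: 0.0001
grip_force: 3.8
38.4833 [-0.46 -0.45  2.1   0.    1.5  -1.91] [ 0.4039 -0.1181  0.2022] psi 82.94 rel pin in tool [0.1748 0.0205] F tool [ 1.2  7.4 -0.9]
```

The stop offset is the same at r = 150 and 175 mm (20.5 mm) along the incubator's own heading. The door is therefore parallel and hard on the gasket. I'll retreat clear and hand in.

```bash
python3 -m handwheel '[{"tx":0,"ty":1,"tz":0,"roll":0},{"tx":0,"ty":1,"tz":0,"roll":0},{"tx":0,"ty":3,"tz":0,"roll":0},{"tx":0,"ty":10,"tz":0,"roll":0},{"tx":0,"ty":20,"tz":0,"roll":0},{"tx":0,"ty":30,"tz":-10,"roll":0},{"tx":0,"ty":30,"tz":-30,"roll":0},{"tx":0,"ty":30,"tz":-30,"roll":0},{"tx":0,"ty":20,"tz":-10,"roll":0},{"tx":0,"ty":0,"tz":0,"roll":0},{"tx":0,"ty":0,"tz":0,"roll":0},{"tx":0,"ty":0,"tz":0,"roll":0}]'
python3 face.py | head -2; python3 -c "
from station import ctrl
print(ctrl.finish_job())"
```

```text
t: 39.53
tool_pos: [0.4212, 0.0231, 0.2799]
tool_rot: [-0.194, -3.133, 0.006]
contact_force: [0.1, -0.2, -0.5]
opening: -0.0001
grip_force: 0.0
door face 2073 yaw deg 0.29 tilt -1.99 x0 -142.6
inc face 1282 yaw deg -0.3 tilt 0.21 x0 -121.1
the job is handed in; nothing more can be done
None
```

The job is handed in at about 40 s, with the door home on both pins, shut against the gasket and the arm clear. On the first approach the lower knuckle knocked the upper pin or barrel and tilted the door 5° in the grip. I levelled it by pressing its foot on the bench at about 17 N before fitting it; I saw no cracking, but I did not check the glass.

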